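# Draw down the pressure plate of a board tester, crosswise in two passes

### The arm

A 6-joint arm with a two-finger parallel gripper is mounted at the origin on a cart in front of the work surface, level with it; the furniture and walls round the work are solid. World frame = base frame: x ahead of the robot, y to its left, z up, the work surface at z = 0. Lengths are in m, angles in rad, forces in N, time in s.
With the tool pointing down it reaches from about 0.325 to 0.9 m from the base axis. Payload 6.1 kg.
Tool frame: the origin (TCP) lies at the very end of the fingers, on their centre line; the grasp point (between the pads) lies 19 mm behind it; z points along the fingers, y is the line along which they close (so a half turn about z gives the same grasp; the last joint's range is limited). The gripper opens to 85 mm and grips with 20 to 120 N. Pads are 22 mm wide; open, the fingers measure 114 mm over their backs; the gripper's body (76 mm by 85 mm) begins 54 mm behind the grasp point. The pads swing forward as they close: fully open they stand 13 mm farther back than shut.
Start: joints at [-1.46, 0.22, 1.526, -0, 1.395, -0.126], TCP at [0.147, -0.608, 0.231] pointing down, gripper open.
Joint ranges: [-2.98, 2.98], [-0.91, 2.08], [0.09, 2.57], [-1.24, 4.39], [0.2, 2.65], [-2.68, 2.68]. Speed limits (rad/s): [2.57, 2.57, 3.01, 3.14, 3.14, 3.14].

### API

Orientations are given as a 3x3 rotation matrix whose columns are the frame's x, y, z axes.
In Python, from cell import ctrl, imaging gives the robot as it stands. The module is installed in compiled form; this text tells all that it offers.
- The arm moves only by the tool creep_tool, called by a JSON object that holds its "fn" and its "kwargs", one argument or row to a line. Schema: {"type":"object","properties":{"moves":{"type":"array","items":{"type":"object","properties":{"tx":{"type":"number"},"ty":{"type":"number"},"tz":{"type":"number"},"rz":{"type":"number"}},"additionalProperties":false},"minItems":1,"maxItems":12},"aperture":{"type":"number"},"grip_force":{"type":"number"},"only":{"type":"string"},"quiet":{"type":"boolean"},"lines":{"type":"string"}},"required":["moves"],"additionalProperties":false}. moves is a list of rows, 1 to 12 of them, each an object with the fields tx, ty, tz (the shift in parts of the range, where 1.0 means 0.6 m), rz (a turn about the tool's z in a scale on which 1.0 is 2 rad); a field left out counts as zero; each row is the pose to reach, as a shift and turn from the pose commanded when the call began, along the tool's axes at that moment; what a row does not reach only later rows make up. A row lasts 1/12 s, in which the tool goes at most 0.0417 m and 0.125 rad, less where a joint would pass 70% of its speed; a pose out of reach is approached as far as the arm can. aperture is the finger opening in m, set as the call begins (left out keeps the last). The fingers move at their own pace and stop on an object; grip_force is the grip in N (left out, the last holds). Time passes only in rows, so rows that do not move let the fingers close. The tool returns the time, the measured TCP pose, the force, the opening and the grip force at its end. only (a regular expression) keeps the lines of the reply that match it, lines (a string "A,B") keeps lines A to B, and quiet returns only ok. Input that does not fit is refused with a message, and nothing moves.
- ctrl.observe(): the state, without advancing time (a new reading comes with each control period).
- imaging.grab_frame(name): name is "scene" or "side" or "wrist"; returns a dict with "img" (400x640x3 uint8, red, green, blue), "fov_y" (degrees; the focal length in pixels is half the picture's height over the tangent of half this angle, whatever the lens; pixels are square), "cx", "cy" (the principal point, pixels), "D" ([k1, k2, p1, p2, k3] as OpenCV has them; the pictures are not rectified), "position" and "attitude" of the camera in the world. Camera axes: x right, y down, z forward; pixel columns grow to the right and rows downward; lengths in m; the calibration is good to about 2 mm. A picture is of the moment at which its call begins. There is no depth.
- ctrl.sign_off(): hands the job in; it is judged then, once.
The state is a dict: "time": time; "qpos": joint angles; "dq": joint speeds; "effort": joint torques, N m; "eef_pos": TCP position; "eef_rot": TCP orientation; "force": force on the tool from outside, world axes, zero at the start; "moment": the same for the moment, N m; "opening": finger opening in m; "gripper_force": force on a finger pad.
Only numpy, scipy, OpenCV 4.12 (cv2) and the standard library are available. Lean on these libraries where they do the work, as an engineer would, in place of code of your own. Each camera call takes 0.05 s, during which the arm holds its last target. There are 200 camera calls.

### The job

Press the board in the bed-of-nails tester down level onto its probes: tighten the four wing nuts on the clear plate clockwise in two passes, first each to about the middle of its travel and, only when all four are there, each fully home against its stop. In both passes do one nut, then the one diagonally opposite, and only then the other pair, so that the plate never goes down badly askew. Leave the flux bottle, the vial and the spare board where they are.

Things in the scene. Friction and masses are not known exactly. Their poses are not given: they have to be found in the camera images.
- tester: Bed-of-nails board tester, fixed: dark grey housing 160 x 160 mm, 43 mm high, on it a tan probe plate 150 x 150 mm (top 48 mm above the bench) with gold probes. Origin: centre of its underside at bench level; z up, -x its front (aluminium panel with coloured sockets), +y its left. Four 8 mm studs at x, y = +-55 mm carry the wing nuts.
- press_plate: Clear plate 140 x 140 x 8 mm on the studs (10 mm holes), green round board clipped 10 mm below. Origin: centre of its underside, z up. Springs hold it 71 mm above the bench at first; all nuts home: 68 mm, level. Each nut presses its corner down; more than 3.1 mm between oppopoint nuts (0.02 rad) is too askew; do not lean on it.
- wing_fl (a point): Centre of the front left nut's black wing (tester x, y = -55, +55 mm), on its axis; oppopoint is wing_br. Bar 50 mm long (x), 12 mm thick (y; 14 at the ends beyond 11 mm), 16 high (8 above and below this point), white dot on its +x end. Below: hub 6 mm in radius, 6 to 12 mm down, washer 13.5 in radius, 12 to 15 mm down, then the plate. z up.
- knob_fl (a joint): Angle of the front left nut, grows clockwise from above (tightening): 0 slack, 1.1 mid-travel (0.75 to 1.5 will do), 2.2 home on a hard stop (2.05 counts). Found at 0 to 0.3. Sinks 1.8 mm per rad; about 0.08 N m of friction, stays where left, far stiffer at the stop. Grip it across 12 mm, or turn it with the fingers as an 18 mm fork over the bar.
- wing_fr (a point): Centre of the front right nut's black wing (tester x, y = -55, -55 mm), on its axis; oppopoint is wing_bl. Bar 50 mm long (x), 12 mm thick (y; 14 at the ends beyond 11 mm), 16 high (8 above and below this point), white dot on its +x end. Below: hub 6 mm in radius, 6 to 12 mm down, washer 13.5 in radius, 12 to 15 mm down, then the plate. z up.
- knob_fr (a joint): Angle of the front right nut, grows clockwise from above (tightening): 0 slack, 1.1 mid-travel (0.75 to 1.5 will do), 2.2 home on a hard stop (2.05 counts). Found at 0 to 0.3. Sinks 1.8 mm per rad; about 0.08 N m of friction, stays where left, far stiffer at the stop. Grip it across 12 mm, or turn it with the fingers as an 18 mm fork over the bar.
- wing_br (a point): Centre of the back right nut's black wing (tester x, y = +55, -55 mm), on its axis; oppopoint is wing_fl. Bar 50 mm long (x), 12 mm thick (y; 14 at the ends beyond 11 mm), 16 high (8 above and below this point), white dot on its +x end. Below: hub 6 mm in radius, 6 to 12 mm down, washer 13.5 in radius, 12 to 15 mm down, then the plate. z up.
- knob_br (a joint): Angle of the back right nut, grows clockwise from above (tightening): 0 slack, 1.1 mid-travel (0.75 to 1.5 will do), 2.2 home on a hard stop (2.05 counts). Found at 0 to 0.3. Sinks 1.8 mm per rad; about 0.08 N m of friction, stays where left, far stiffer at the stop. Grip it across 12 mm, or turn it with the fingers as an 18 mm fork over the bar.
- wing_bl (a point): Centre of the back left nut's black wing (tester x, y = +55, +55 mm), on its axis; oppopoint is wing_fr. Bar 50 mm long (x), 12 mm thick (y; 14 at the ends beyond 11 mm), 16 high (8 above and below this point), white dot on its +x end. Below: hub 6 mm in radius, 6 to 12 mm down, washer 13.5 in radius, 12 to 15 mm down, then the plate. z up.
- knob_bl (a joint): Angle of the back left nut, grows clockwise from above (tightening): 0 slack, 1.1 mid-travel (0.75 to 1.5 will do), 2.2 home on a hard stop (2.05 counts). Found at 0 to 0.3. Sinks 1.8 mm per rad; about 0.08 N m of friction, stays where left, far stiffer at the stop. Grip it across 12 mm, or turn it with the fingers as an 18 mm fork over the bar.
- flux_bottle: Small white flux bottle, black cap, 25 mm across, 60 mm high, standing to the right; origin at the middle of its foot. Bystander.
- probe_vial: White vial with a red cap, 23 mm across, 53 mm high, standing left of the tester; origin at the middle of its foot. Bystander.
- next_board: Small green circuit board 52 x 74 x 6 mm, lying farther left; origin at the middle of its underside. Bystander.

How it is judged:
On the way, in this order (a step that is already met when the one before it is completed fails the run):
1. first pass: one diagonal pair of nuts turned to about mid-travel (0.75 to 1.5 rad), the other pair still as found (((value of joint knob_fl between 0.75 and 1.5 rad and value of joint knob_br between 0.75 and 1.5 rad and value of joint each of knob_fr, knob_bl below 0.5 rad) or (value of joint knob_fr between 0.75 and 1.5 rad and value of joint knob_bl between 0.75 and 1.5 rad and value of joint each of knob_fl, knob_br below 0.5 rad))), for 0.1 s.
2. first pass done: all four nuts about mid-travel, none beyond 1.5 rad (value of joint knob_fl between 0.75 and 1.5 rad and value of joint knob_fr between 0.75 and 1.5 rad and value of joint knob_br between 0.75 and 1.5 rad and value of joint knob_bl between 0.75 and 1.5 rad), for 0.1 s.
3. second pass: one diagonal pair home (above 2.05 rad), the other pair still about mid-travel (((value of joint each of knob_fl, knob_br above 2.05 rad and value of joint knob_fr between 0.75 and 1.5 rad and value of joint knob_bl between 0.75 and 1.5 rad) or (value of joint each of knob_fr, knob_bl above 2.05 rad and value of joint knob_fl between 0.75 and 1.5 rad and value of joint knob_br between 0.75 and 1.5 rad))), for 0.1 s.
At the end, for the whole second after the job is handed in: All four wing nuts are home (above 2.05 of 2.2 rad) and the pressure plate is down (underside less than 69.5 mm above the tester's foot) and level within 0.008 rad (value of joint each of knob_fl, knob_fr, knob_br, knob_bl above 2.05 rad and angle between the z axis of press_plate and the z axis of tester, either way round below 0.008 rad and z of press_plate in the frame of tester below 0.0695 m); the robot touches nothing.
It fails at once if the pressure plate goes more than 0.02 rad askew to the tester (angle between the z axis of press_plate and the z axis of tester, either way round above 0.02 rad).
It fails at once if a bystander is moved more than 30 mm (distance of any of flux_bottle, probe_vial, next_board from where it was at the start of the episode above 0.03 m).
It also fails if it takes over 72 s, if anything falls off the work surface, if the arm or the gripper's body presses on something with over 40 N, if the wrist force passes 120 N, or if a joint passes its speed limit or range.

## Working session

There is one attempt and no reset: what is moved stays moved. The work goes in short steps, Python scripts to look and compute and a tool call to move; the robot and the scene stay as the last step left them, time stands still between calls to the robot, and variables do not carry over. Pictures are saved under pics/ and viewed, at most 10 in all, crops included, and the job is handed in when it is done.

```bash
mkdir -p pics; python3 - <<'E'
from cell import ctrl, imaging
import cv2,numpy as np
np.set_printoptions(precision=4,suppress=True)
o=ctrl.observe();print(o['time'],o['eef_pos'],o['eef_rot'],o['opening'])
for n in("scene","side"):
    f=imaging.grab_frame(n);cv2.imwrite(f"pics/{n}0.png",f["img"][:,:,::-1])
    print(n,f["fov_y"],f["cx"],f["cy"],f["D"],f["position"],f["attitude"])
E
```

```text
0.0 [ 0.1466 -0.6069  0.2302] [[ 0.9721  0.2346 -0.0002]
 [ 0.2346 -0.9721  0.002 ]
 [ 0.0003 -0.002  -1.    ]] 0.08567261192891597
scene 52.97497639824792 321.58815465376017 201.18070733676953 [-0.0379  0.      0.      0.      0.    ] [0.1126 0.8935 0.6451] [[-0.8824 -0.2674  0.3871]
 [-0.4704  0.5106 -0.7197]
 [-0.0052 -0.8172 -0.5763]]
side 47.67696050848672 322.17000275928405 193.99026523234693 [0.0439 0.     0.     0.     0.    ] [0.1577 1.4699 0.7606] [[-0.9632 -0.1116  0.2446]
 [-0.2684  0.4484 -0.8526]
 [-0.0145 -0.8868 -0.4618]]
```

View pics/scene0.png

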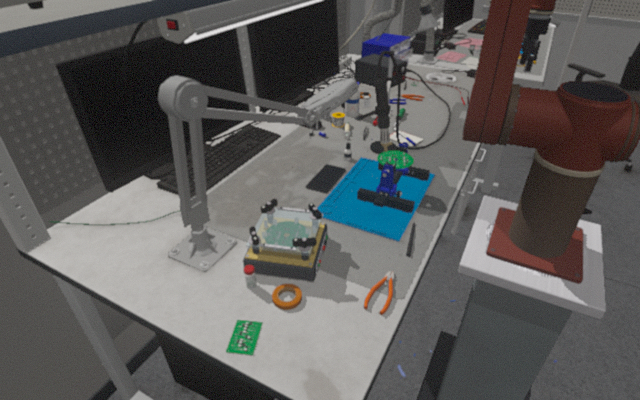

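View pics/side0.png

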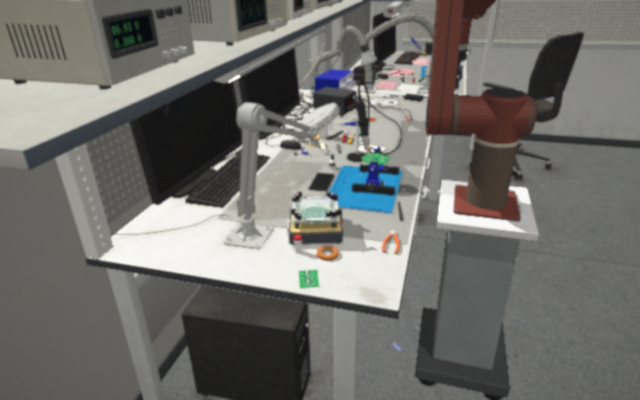

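Scene shows the tester at about (288,245), nuts near (268,207), (316,212), (255,248), (300,250). A lamp post stands beyond it with its base at (203,248). The vial is at (250,276), the board at (244,337).

```bash
cat > h.py <<'E'
import cv2,numpy as np
from cell import ctrl, imaging
np.set_printoptions(precision=4,suppress=True)
def K(f):
    F=f["img"].shape[0]/2/np.tan(np.radians(f["fov_y"])/2)
    return np.array([[F,0,f["cx"]],[0,F,f["cy"]],[0,0,1]])
def cast(f,uv,z):
    p=cv2.undistortPoints(np.array(uv,float).reshape(-1,1,2),K(f),np.array(f["D"])).reshape(-1,2)
    d=np.c_[p,np.ones(len(p))]@np.array(f["attitude"]).T
    c=np.array(f["position"]); return c+d*((z-c[2])/d[:,2])[:,None]
E
python3 - <<'E'
from h import *
f=imaging.grab_frame("scene")
print(cast(f,[[268,207],[316,212],[255,248],[300,250]],.09))
print("lamp base, vial, board", cast(f,[[203,248],[250,285],[244,337]],0))
cv2.imwrite("pics/s1.png",cv2.resize(f["img"][170:300,170:350,::-1],None,fx=4.4,fy=4.4,interpolation=cv2.INTER_CUBIC))
E
```

```text
[[0.5861 0.2798 0.09  ]
 [0.4765 0.2445 0.09  ]
 [0.5284 0.412  0.09  ]
 [0.443  0.3739 0.09  ]]
lamp base, vial, board [[0.7068 0.3928 0.    ]
 [0.5351 0.4367 0.    ]
 [0.4661 0.55   0.    ]]
```

View pics/s1.png

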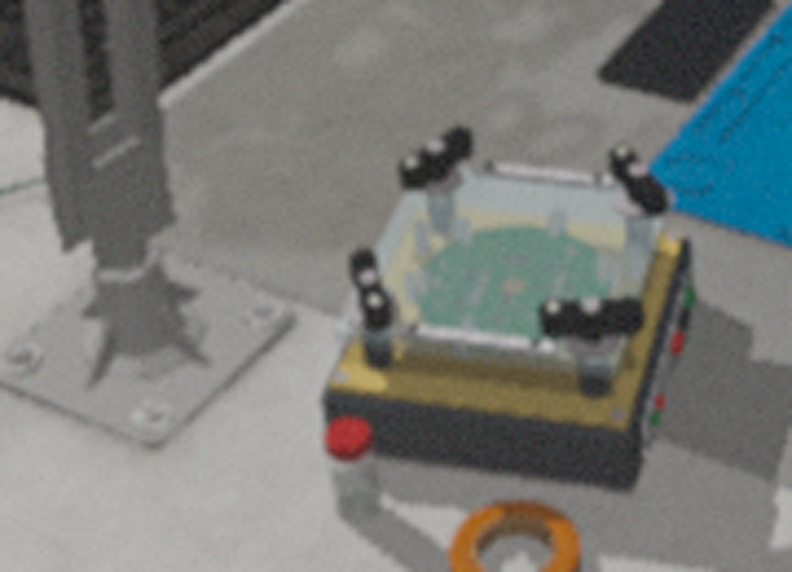

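```bash
python3 - <<'E'
from h import *
f=imaging.grab_frame("scene");g=imaging.grab_frame("side")
def tri(a,b):
    P=[];q=[]
    for h,u in((f,a),(g,b)):
        R=np.array(h["attitude"]).T;t=-R@np.array(h["position"])
        P.append(np.c_[R,t]);q.append(cv2.undistortPoints(np.array(u,float).reshape(1,1,2),K(h),np.array(h["D"])).reshape(2,1))
    X=cv2.triangulatePoints(P[0],P[1],q[0],q[1]).ravel();return X[:3]/X[3]
for a,b in(((185,95),(253,112)),((312,117),(303,143)),((350,92),(330,112)),((397,158),(375,157)),((380,70),(337,97)),((386,200),(375,187))):print(a,tri(a,b))
R=np.array(ctrl.observe()['eef_rot']);p=ctrl.observe()['eef_pos']
for t in([.42,-.25,.4],[.42,0.1,.4],[.47,.31,.33]):print(R.T@(np.array(t)-p))
cv2.imwrite("pics/c.png",np.vstack([cv2.resize(f["img"][60:220,150:450,::-1],None,fx=2,fy=2),cv2.resize(g["img"][80:220,220:420,::-1],(600,280))][:2])[:,:600])
E
```

```text
(185, 95) [0.6484 0.4041 0.3984]
(312, 117) [ 0.7007 -0.1445  0.1184]
(350, 92) [ 0.5921 -0.1797  0.2249]
(397, 158) [ 0.3899 -0.0569  0.1092]
(380, 70) [ 0.6994 -0.7246  0.129 ]
(386, 200) [0.3667 0.0738 0.0547]
[ 0.3496 -0.2833 -0.1689]
[ 0.4317 -0.6236 -0.1686]
[ 0.5296 -0.8159 -0.0984]
```

View pics/c.png

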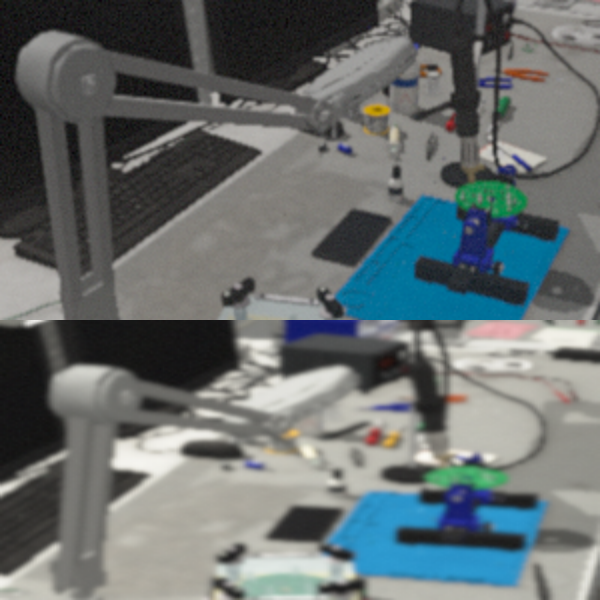

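The lamp elbow joint stands at about (0.65, 0.40, 0.40). The third-hand top is at (0.39, -0.06, 0.11), so I pass above it at z = 0.4.

Units first: shifts go in shares of 0.6 m and turns go in shares of 2 rad. So 0.35 m / 0.6 = 0.5833, 0.31 m / 0.6 = 0.5167.

{"fn": "creep_tool", "kwargs": {
  "moves": [
    {"tx": 0.1333,"ty": -0.1,"tz": -0.2833},
    {"tx": 0.2,"ty": -0.1667,"tz": -0.2833},
    {"tx": 0.2667,"ty": -0.2167,"tz": -0.2833},
    {"tx": 0.3333,"ty": -0.2667,"tz": -0.2833},
    {"tx": 0.4,"ty": -0.3167,"tz": -0.2833},
    {"tx": 0.4667,"ty": -0.3667,"tz": -0.2833},
    {"tx": 0.5167,"ty": -0.4167,"tz": -0.2833},
    {"tx": 0.5833,"ty": -0.4667,"tz": -0.2833},
    {"tx": 0.5833,"ty": -0.4667,"tz": -0.2833},
    {"tx": 0.5833,"ty": -0.4667,"tz": -0.2833},
    {"tx": 0.5833,"ty": -0.4667,"tz": -0.2833},
    {"tx": 0.5833,"ty": -0.4667,"tz": -0.2833}
  ]
}}

```text
time: 1.25
eef_pos: [0.422, -0.2513, 0.4019]
eef_rot: [[0.972, 0.235, 0.001], [0.235, -0.972, -0.0], [0.001, 0.001, -1.0]]
force: [0.7, -1.2, 0.6]
opening: 0.0856
gripper_force: 0.0
```

{"fn": "creep_tool", "kwargs": {
  "moves": [
    {"tx": 0.0167,"ty": -0.0667},
    {"tx": 0.0333,"ty": -0.1333},
    {"tx": 0.05,"ty": -0.2},
    {"tx": 0.0667,"ty": -0.2667},
    {"tx": 0.0833,"ty": -0.3333},
    {"tx": 0.1,"ty": -0.4},
    {"tx": 0.1167,"ty": -0.4667},
    {"tx": 0.1333,"ty": -0.5167},
    {"tx": 0.1333,"ty": -0.5667},
    {"tx": 0.1333,"ty": -0.5667}
  ]
}}

```text
time: 2.08
eef_pos: [0.418, 0.1004, 0.4015]
eef_rot: [[0.971, 0.24, -0.0], [0.24, -0.971, 0.002], [0.0, -0.002, -1.0]]
force: [0.8, -0.3, 0.7]
opening: 0.0856
gripper_force: 0.0
```

{"fn": "creep_tool", "kwargs": {
  "moves": [
    {"tx": 0.0333,"ty": -0.0583},
    {"tx": 0.0667,"ty": -0.1167,"tz": 0.0167},
    {"tx": 0.1,"ty": -0.1667,"tz": 0.05},
    {"tx": 0.125,"ty": -0.2167,"tz": 0.0833},
    {"tx": 0.15,"ty": -0.2667,"tz": 0.1},
    {"tx": 0.1667,"ty": -0.3167,"tz": 0.1167},
    {"tx": 0.1667,"ty": -0.3167,"tz": 0.1167},
    {"tx": 0.1667,"ty": -0.3167,"tz": 0.1167}
  ]
}}

```text
time: 2.75
eef_pos: [0.4713, 0.3047, 0.3296]
eef_rot: [[0.972, 0.237, -0.003], [0.237, -0.972, -0.002], [-0.003, 0.001, -1.0]]
force: [0.6, -0.2, 0.4]
opening: 0.0854
gripper_force: 0.0
```

```bash
python3 - <<'E'
from h import *
o=ctrl.observe();print(o['eef_pos'],o['eef_rot'],o['qpos'])
f=imaging.grab_frame("wrist");cv2.imwrite("pics/w1.png",f["img"][:,:,::-1]);print(f["position"],f["attitude"],f["fov_y"],f["D"])
E
```

```text
[0.4713 0.3047 0.3296] [[ 0.9715  0.2369 -0.0027]
 [ 0.2369 -0.9715 -0.0016]
 [-0.003   0.0009 -1.    ]] [ 0.4336  0.0238  1.5592 -0.0003  1.5618  1.7653]
[0.5393 0.3216 0.4714] [[ 0.237  -0.9341 -0.2671]
 [-0.9715 -0.2277 -0.0657]
 [ 0.0006  0.275  -0.9614]] 69.6964874969916 [-0.014  0.     0.     0.     0.   ]
```

View pics/w1.png

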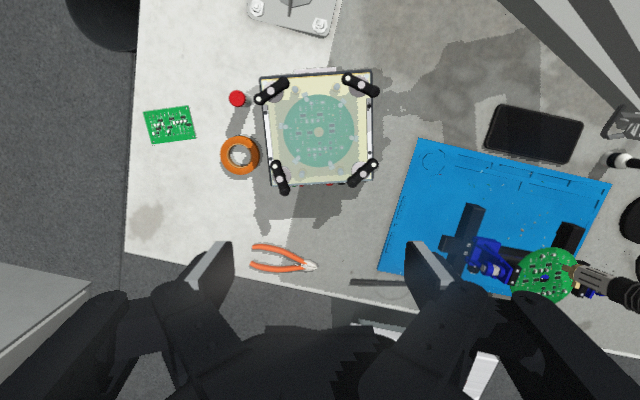

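Wrist view shows the tester upright: nuts at (271,92), (360,86), (280,177), (364,173), white dots at the bar ends. The vial is at (237,98).

```bash
python3 - <<'E'
from h import *
f=imaging.grab_frame("wrist");im=f["img"]
hsv=cv2.cvtColor(im,cv2.COLOR_RGB2HSV)
m=cv2.inRange(hsv,(0,0,0),(180,255,60))
for n,(u,v) in dict(bl=(271,92),br=(360,86),fl=(280,177),fr=(364,173)).items():
    w=np.zeros_like(m);cv2.circle(w,(u,v),22,255,-1)
    k=cv2.morphologyEx(m&w,cv2.MORPH_OPEN,np.ones((3,3),np.uint8))
    c=max(cv2.findContours(k,0,2)[0],key=cv2.contourArea)
    r=cv2.minAreaRect(c);b=cv2.boxPoints(r)
    P=cast(f,b,.102)[:,:2]; 
    e=[(P[i]-P[i-1]) for i in range(4)];L=max(e,key=np.linalg.norm)
    print(n,np.array(r[0]),r[1],"c",P.mean(0),"len",np.linalg.norm(L),min(map(np.linalg.norm,e)),"ang",np.arctan2(L[1],L[0])%np.pi)
cv2.imwrite("pics/w2.png",cv2.resize(im[60:205,220:400,::-1],None,fx=4.2,fy=4.1,interpolation=cv2.INTER_CUBIC))
E
```

```text
bl [278.2487  86.0919] (12.204562187194824, 20.144882202148438) c [0.5595 0.3759] len 0.024461054182744028 0.013940286202050407 ang 2.3994519810574335
br [369.6557  90.4198] (17.28888702392578, 12.141072273254395) c [0.5809 0.2666] len 0.021285370316501483 0.013856169630767795 ang 1.3342786947095933
fl [283.  187.5] (15.0, 10.0) c [0.4365 0.3444] len 0.02061723447877404 0.013220593214647613 ang 0.19920125883886894
fr [360.7626 172.7977] (10.850593566894531, 36.6097297668457) c [0.4799 0.2494] len 0.047694470323835475 0.014503924236386774 ang 2.5614205193617856
```

View pics/w2.png

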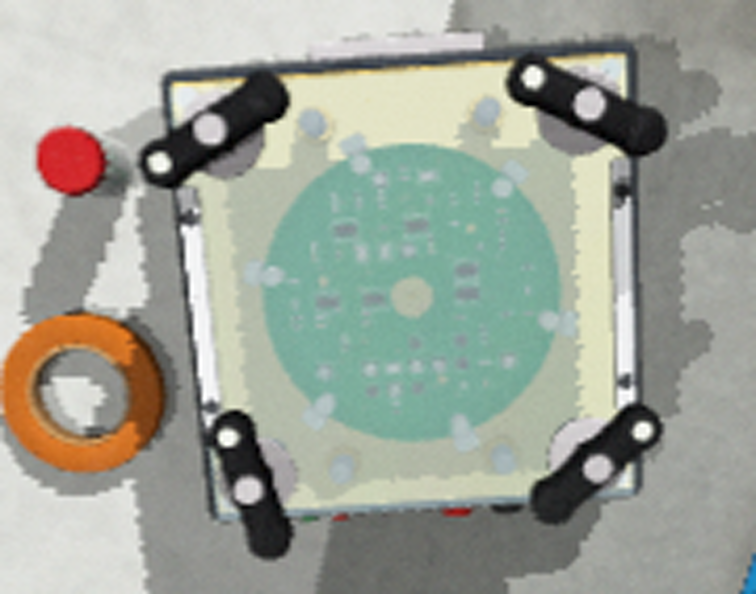

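The crop (x4.2, y4.1, offset 220,60) shows bar dot/other ends at: bl (160,163)/(265,90), br (533,76)/(648,131), fl (229,437)/(268,540), fr (645,430)/(553,502).

```bash
python3 - <<'E'
from h import *
f=imaging.grab_frame("wrist");o=ctrl.observe();R=np.array(o['eef_rot']);p=np.array(o['eef_pos'])
D=dict(bl=[(160,163),(265,90),(210,129)],br=[(533,76),(648,131),(590,104)],fl=[(229,437),(268,540),(247,488)],fr=[(645,430),(553,502),(598,467)])
C={}
for n,q in D.items():
    P=cast(f,[(220+(u+.5)/4.2-.5,60+(v+.5)/4.1-.5) for u,v in q],.102)[:,:2]
    c=(P[0]+P[1])/2*.6+.4*P[2];C[n]=c;d=P[0]-P[1]
    a=np.arctan2(d[1],d[0])
    # tool x yaw now; turn about tool z (down) positive = clockwise => yaw decreases
    yaw=np.arctan2(R[1,0],R[0,0])
    t=(yaw-a+np.pi/2)%np.pi-np.pi/2
    print(n,"c",c,P[2],"dotdir",a,"turn",t,"tool dxyz",R.T@(np.r_[c,.14]-p))
for a,b in("fl br","fr bl","fl bl","fr br","fl fr","bl br"and"bl br"):pass if 0 else None
E
```

```text
File "<stdin>", line 13
    for a,b in("fl br","fr bl","fl bl","fr br","fl fr","bl br"and"bl br"):pass if 0 else None
                                                                               ^^
SyntaxError: invalid syntax
```

```bash
python3 - <<'E'
from h import *
f=imaging.grab_frame("wrist");o=ctrl.observe();R=np.array(o['eef_rot']);p=np.array(o['eef_pos'])
D=dict(bl=[(160,163),(265,90),(210,129)],br=[(533,76),(648,131),(590,104)],fl=[(229,437),(268,540),(247,488)],fr=[(645,430),(553,502),(598,467)])
C={}
for n,q in D.items():
    P=cast(f,[(220+(u+.5)/4.2-.5,60+(v+.5)/4.1-.5) for u,v in q],.102)[:,:2]
    c=(P[0]+P[1])/2*.6+.4*P[2];C[n]=c;d=P[0]-P[1]
    a=np.arctan2(d[1],d[0]);yaw=np.arctan2(R[1,0],R[0,0])
    print(n,"c",c,P[2],"dotdir",a,"turn",(yaw-a+np.pi/2)%np.pi-np.pi/2)
for a,b in(("fl","br"),("fr","bl"),("fl","bl"),("fr","br"),("fl","fr"),("bl","br")):
    d=C[b]-C[a];print(a,b,np.linalg.norm(d),np.arctan2(d[1],d[0]))
m=sum(C.values())/4
d=(C["bl"]-C["fl"]+C["br"]-C["fr"]+ [[0,1],[-1,0]]@(C["fl"]-C["fr"]+C["bl"]-C["br"]))
y=np.arctan2(d[1],d[0]);ex=np.array([np.cos(y),np.sin(y)]);ey=np.array([-ex[1],ex[0]]);print("centre",m,"yaw",y)
for n,(i,j) in dict(fl=(-1,1),fr=(-1,-1),br=(1,-1),bl=(1,1)).items():
    c=m+.055*(i*ex+j*ey);print(n,c,"tool d",R.T@(np.r_[c,.14]-p))
E
```

```text
bl c [0.5527 0.3844] [0.5522 0.3846] dotdir 2.3851428667368806 turn 0.9923133221728992
br c [0.585 0.279] [0.5849 0.2791] dotdir 1.3835262573915386 turn -1.147662722071552
fl c [0.4473 0.3521] [0.4475 0.3525] dotdir 0.5500506477125148 turn -0.31418711239252817
fr c [0.4802 0.2469] [0.48   0.2469] dotdir -0.6334210001110239 turn 0.8692845354310101
fl br 0.15587798510512998 -0.48845000990278586
fr bl 0.15545137491175542 1.0856209290343417
fl bl 0.11017476657607111 0.29682991929052993
fr br 0.10960782223280582 0.2975934104667678
fl fr 0.11029481779838278 -1.2682759797614778
bl br 0.11020936416532998 -1.2734161365002004
centre [0.5163 0.3156] yaw 0.29858321598655446
fl [0.4475 0.352 ] tool d [-0.0128 -0.0533  0.192 ]
fr [0.4799 0.2468] tool d [-0.0059  0.0565  0.192 ]
br [0.585  0.2792] tool d [0.1039 0.0496 0.1921]
bl [0.5527 0.3843] tool d [ 0.097  -0.0601  0.1921]
```

Converted, 0.242 m / 0.6 = 0.4033, 0.235 m / 0.6 = 0.3917, -0.314 rad / 2 = -0.157.

{"fn": "creep_tool", "kwargs": {
  "moves": [
    {"tx": -0.0213,"ty": -0.0888,"tz": 0.0667,"rz": -0.06},
    {"tx": -0.0213,"ty": -0.0888,"tz": 0.1333,"rz": -0.12},
    {"tx": -0.0213,"ty": -0.0888,"tz": 0.2,"rz": -0.157},
    {"tx": -0.0213,"ty": -0.0888,"tz": 0.2667,"rz": -0.157},
    {"tx": -0.0213,"ty": -0.0888,"tz": 0.3167,"rz": -0.157},
    {"tx": -0.0213,"ty": -0.0888,"tz": 0.35,"rz": -0.157},
    {"tx": -0.0213,"ty": -0.0888,"tz": 0.375,"rz": -0.157},
    {"tx": -0.0213,"ty": -0.0888,"tz": 0.3917,"rz": -0.157},
    {"tx": -0.0213,"ty": -0.0888,"tz": 0.4033,"rz": -0.157},
    {"tx": -0.0213,"ty": -0.0888,"tz": 0.4033,"rz": -0.157},
    {"tx": -0.0213,"ty": -0.0888,"tz": 0.4033,"rz": -0.157}
  ],
  "aperture": 0.03
}}

```text
time: 3.82
eef_pos: [0.4478, 0.353, 0.0906]
eef_rot: [[0.853, 0.523, 0.002], [0.523, -0.853, 0.001], [0.002, 0.0, -1.0]]
force: [1.5, -0.1, 0.3]
opening: 0.0301
gripper_force: 0.0
```

{"fn": "creep_tool", "kwargs": {
  "moves": [
    {},
    {},
    {},
    {}
  ],
  "aperture": 0,
  "grip_force": 20
}}

```text
time: 4.15
eef_pos: [0.4481, 0.3534, 0.091]
eef_rot: [[0.852, 0.524, 0.003], [0.524, -0.852, 0.001], [0.003, 0.001, -1.0]]
force: [0.6, -3.0, 6.2]
opening: 0.0113
gripper_force: 26.4
```

```bash
python3 - <<'E'
from h import *
o=ctrl.observe();print(o['eef_pos'],np.arctan2(o['eef_rot'][1][0],o['eef_rot'][0][0]),o['opening'],o['qpos'],o['force'],o['moment'])
f=imaging.grab_frame("wrist");cv2.imwrite("pics/w3.png",f["img"][:,:,::-1])
E
```

```text
[0.4481 0.3534 0.091 ] 0.5510039736234499 0.01127222798457181 [ 0.5299  0.2322  1.7914 -0.0007  1.1151  1.55  ] [ 0.557  -2.9849  6.2139] [-0.3723 -0.1217  0.0386]
```

View pics/w3.png

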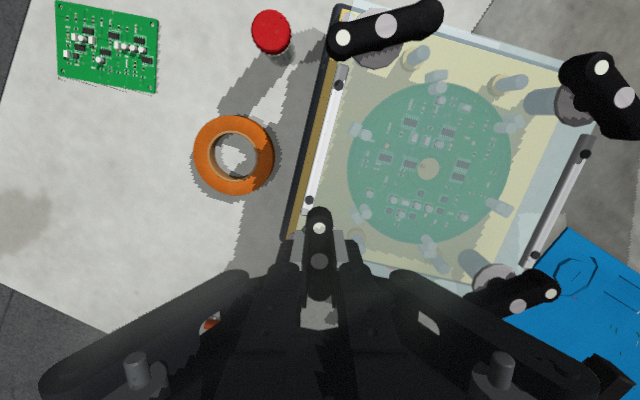

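The fl bar sits centred between the fingers (319,245). Turning 0.95 now.

Converted, 0.0016 m / 0.6 = 0.0027, 0.0014 m / 0.6 = 0.0023, 0.97 rad / 2 = 0.485.

{"fn": "creep_tool", "kwargs": {
  "moves": [
    {"tz": 0.0003,"rz": 0.06},
    {"tz": 0.0007,"rz": 0.12},
    {"tz": 0.001,"rz": 0.18},
    {"tz": 0.0013,"rz": 0.24},
    {"tz": 0.0017,"rz": 0.3},
    {"tz": 0.002,"rz": 0.36},
    {"tz": 0.0023,"rz": 0.42},
    {"tz": 0.0027,"rz": 0.48},
    {"tz": 0.0027,"rz": 0.485},
    {"tz": 0.0027,"rz": 0.485}
  ]
}}

```text
time: 5.03
eef_pos: [0.4483, 0.3512, 0.0893]
eef_rot: [[0.913, -0.408, 0.002], [-0.408, -0.913, -0.003], [0.003, 0.002, -1.0]]
force: [0.5, -9.9, 9.0]
opening: 0.011
gripper_force: 26.8
```

{"fn": "creep_tool", "kwargs": {
  "moves": [
    {},
    {}
  ],
  "aperture": 0.03
}}

```text
time: 5.2
eef_pos: [0.447, 0.3532, 0.088]
eef_rot: [[0.913, -0.407, 0.0], [-0.407, -0.913, 0.001], [-0.0, -0.001, -1.0]]
force: [-0.5, 0.1, -0.2]
opening: 0.0303
gripper_force: 0.0
```

{"fn": "creep_tool", "kwargs": {
  "moves": [
    {"tz": -0.05},
    {"tz": -0.1167},
    {"tz": -0.1167}
  ]
}}

```text
time: 5.45
eef_pos: [0.4504, 0.3558, 0.1654]
eef_rot: [[0.914, -0.406, 0.01], [-0.407, -0.914, 0.006], [0.006, -0.01, -1.0]]
force: [0.5, 0.8, 0.7]
opening: 0.0303
gripper_force: 0.0
```

```bash
python3 - <<'E'
from h import *
o=ctrl.observe();R=np.array(o['eef_rot']);yaw=np.arctan2(R[1,0],R[0,0]);print(o['eef_pos'],yaw,o['opening'],o['qpos'])
print("to br",R.T@(np.array([.585,.2792,.088])-o['eef_pos']),(yaw-1.3835+np.pi/2)%np.pi-np.pi/2)
f=imaging.grab_frame("wrist");cv2.imwrite("pics/w4.png",f["img"][:,:,::-1])
E
```

```text
[0.4504 0.3558 0.1654] -0.4186536684830562 0.030303518430285826 [0.5308 0.1461 1.7387 0.0007 1.2452 2.52  ]
to br [0.1537 0.016  0.0782] 1.339438985106737
```

View pics/w4.png

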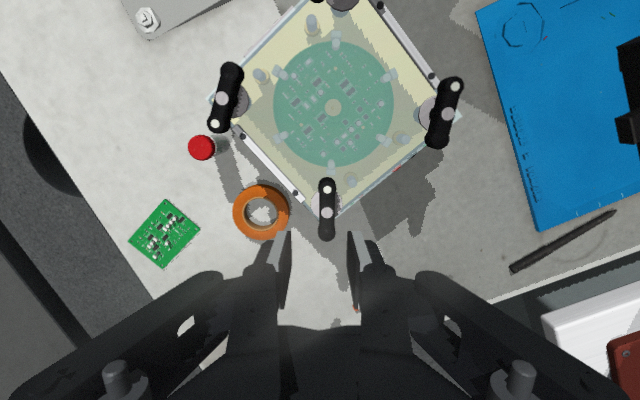

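fl turned with the gripper by about 0.97, with its bar still in line with the fingers at (327,208). Before br, I'll check the lamp arm's clearance.

```bash
python3 - <<'E'
from h import *
f=imaging.grab_frame("scene");g=imaging.grab_frame("side")
def tri(a,b):
    P=[];q=[]
    for h,u in((f,a),(g,b)):
        R=np.array(h["attitude"]).T
        P.append(np.c_[R,-R@np.array(h["position"])]);q.append(cv2.undistortPoints(np.array(u,float).reshape(1,1,2),K(h),np.array(h["D"])).reshape(2,1))
    X=cv2.triangulatePoints(P[0],P[1],q[0],q[1]).ravel();return X[:3]/X[3]
print(tri((185,100),(253,116)),tri((311.5,117.5),(311.7,132)))
w=dict(f);w.update(position=[0.5393,0.3216,0.4714],attitude=[[.237,-.9341,-.2671],[-.9715,-.2277,-.0657],[.0006,.275,-.9614]],fov_y=69.6965,D=[-.014,0,0,0,0],cx=320,cy=200)
for z in(.4,.35,.3,.25):print(z,cast(w,[(500,0),(560,70),(610,110)],z)[:,:2].tolist())
E
```

```text
[0.6484 0.4065 0.3892] [0.6017 0.0384 0.2218]
0.4 [[0.5728068246437215, 0.2893484767255628], [0.5630671478791706, 0.27012343307025977], [0.5579327493784886, 0.2541672078785424]]
0.35 [[0.5962709875594927, 0.2667633763933238], [0.5797108088589819, 0.2340754170130187], [0.5709808932009596, 0.2069453646562331]]
0.3 [[0.6197351504752641, 0.2441782760610849], [0.5963544698387931, 0.19802740095577764], [0.5840290370234306, 0.15972352143392382]]
0.25 [[0.6431993133910353, 0.22159317572884596], [0.6129981308186044, 0.1619793848985366], [0.5970771808459016, 0.11250167821161458]]
```

```bash
python3 - <<'E'
from h import *
im=cv2.imread("pics/w1.png",0)[:150,480:]
e=cv2.Canny(cv2.GaussianBlur(im,(3,3),0),30,80)
L=cv2.HoughLinesP(e,1,np.pi/360,30,minLineLength=45,maxLineGap=6)
for l in L[:,0]:print("w1",l+[480,0,480,0])
s=cv2.imread("pics/scene0.png",0)[70:140,190:320]
L2=cv2.HoughLinesP(cv2.Canny(s,30,80),1,np.pi/360,25,minLineLength=40,maxLineGap=6)
for l in L2[:,0]:print("sc",l+[190,70,190,70])
f=imaging.grab_frame("scene");
w=dict(f);w.update(position=[0.5393,0.3216,0.4714],attitude=[[.237,-.9341,-.2671],[-.9715,-.2277,-.0657],[.0006,.275,-.9614]],fov_y=69.6965,D=[-.014,0,0,0,0],cx=320,cy=200)
c=np.array(f["position"])
for l in L[:,0]:
    l=l+[480,0,480,0];A=cast(w,l.reshape(2,2),0);n=np.cross(A[0]-w["position"],A[1]-w["position"]);n/=np.linalg.norm(n)
    for m in L2[:,0]:
        m=m+[190,70,190,70];o=[]
        for q in m.reshape(2,2):
            d=cast(f,[q],0)[0]-c;t=n@(np.array(w["position"])-c)/(n@d);o.append(c+t*d)
        # interpolate at y=.28
        k=(.28-o[0][1])/(o[1][1]-o[0][1]);print(l,m,o[0],o[1],"y.28:",o[0]+k*(o[1]-o[0]))
E
```

```text
w1 [568   1 639  97]
w1 [497   1 610 105]
w1 [544  10 638 109]
w1 [535   1 636 107]
w1 [501 103 581 121]
w1 [540 111 540  39]
w1 [609   2 638  50]
w1 [568   2 638  97]
w1 [609   0 638  49]
sc [200  83 317 110]
sc [232 109 275 113]
sc [203 117 295 123]
sc [206 109 297 116]
sc [208  96 313 118]
sc [212 139 252 121]
[568   1 639  97] [200  83 317 110] [0.625  0.3866 0.4135] [0.5855 0.0361 0.2423] y.28: [0.613  0.28   0.3614]
[568   1 639  97] [232 109 275 113] [0.6489 0.2863 0.3243] [0.6271 0.1645 0.274 ] y.28: [0.6477 0.28   0.3217]
[568   1 639  97] [203 117 295 123] [0.6807 0.3398 0.321 ] [0.6322 0.0709 0.2104] y.28: [0.6699 0.28   0.2964]
[568   1 639  97] [206 109 297 116] [0.6641 0.3443 0.3428] [0.6155 0.0864 0.239 ] y.28: [0.652  0.28   0.3169]
[568   1 639  97] [208  96 313 118] [0.6406 0.3568 0.3773] [0.6055 0.0224 0.2109] y.28: [0.6325 0.28   0.3391]
[568   1 639  97] [212 139 252 121] [0.7233 0.2831 0.2373] [0.6597 0.2118 0.266 ] y.28: [0.7205 0.28   0.2385]
[497   1 610 105] [200  83 317 110] [0.603  0.4084 0.4235] [0.5766 0.0522 0.2498] y.28: [0.5935 0.28   0.3609]
[497   1
[... 4517 characters left out ...]
2] y.28: [0.7202 0.28   0.2387]
[609   0 638  49] [200  83 317 110] [0.6387 0.3731 0.4073] [0.5966 0.016  0.2328] y.28: [0.6277 0.28   0.3619]
[609   0 638  49] [232 109 275 113] [0.6692 0.2633 0.3122] [0.6445 0.1398 0.2615] y.28: [0.6725 0.28   0.3191]
[609   0 638  49] [203 117 295 123] [0.7076 0.3135 0.3056] [0.6522 0.0393 0.1936] y.28: [0.7009 0.28   0.292 ]
[609   0 638  49] [206 109 297 116] [0.6869 0.3215 0.3302] [0.6317 0.0604 0.2259] y.28: [0.6782 0.28   0.3137]
[609   0 638  49] [208  96 313 118] [0.658  0.3392 0.3685] [ 0.6206 -0.0043  0.1976] y.28: [0.6515 0.28   0.3391]
[609   0 638  49] [212 139 252 121] [0.7628 0.2437 0.2109] [0.6837 0.1819 0.2493] y.28: [0.8093 0.28   0.1883]
```

Lamp bars pass about 25–45 mm beyond br's axis at z ≈ 0.30–0.36. I approach low from the robot's side and watch for contact.

Converted, 0.1 m / 0.6 = 0.1667, 0.004 m / 0.6 = 0.0067, -1.44 rad / 2 = -0.72.

{"fn": "creep_tool", "kwargs": {
  "moves": [
    {"tx": 0.0167,"rz": -0.06},
    {"tx": 0.05,"ty": 0.0033,"rz": -0.12},
    {"tx": 0.0833,"ty": 0.0067,"rz": -0.18},
    {"tx": 0.1167,"ty": 0.0083,"tz": 0.0167,"rz": -0.24},
    {"tx": 0.1417,"ty": 0.01,"tz": 0.0333,"rz": -0.3},
    {"tx": 0.1667,"ty": 0.01,"tz": 0.0333,"rz": -0.36},
    {"tx": 0.1667,"ty": 0.01,"tz": 0.0333,"rz": -0.42},
    {"tx": 0.1667,"ty": 0.01,"tz": 0.0333,"rz": -0.48},
    {"tx": 0.1667,"ty": 0.01,"tz": 0.0333,"rz": -0.54},
    {"tx": 0.1667,"ty": 0.01,"tz": 0.0333,"rz": -0.6},
    {"tx": 0.1667,"ty": 0.01,"tz": 0.0333,"rz": -0.66},
    {"tx": 0.1667,"ty": 0.01,"tz": 0.0333,"rz": -0.72}
  ],
  "aperture": 0.03
}}

```text
time: 6.65
eef_pos: [0.5343, 0.3064, 0.1352]
eef_rot: [[0.518, 0.856, -0.004], [0.856, -0.518, -0.001], [-0.003, -0.003, -1.0]]
force: [0.3, 0.3, -0.1]
opening: 0.0298
gripper_force: 0.0
```

{"fn": "creep_tool", "kwargs": {
  "moves": [
    {"rz": -0.06},
    {"rz": -0.12},
    {"rz": -0.1815},
    {"rz": -0.1815},
    {"rz": -0.1815},
    {"rz": -0.1815}
  ]
}}

```text
time: 7.15
eef_pos: [0.5351, 0.3066, 0.1365]
eef_rot: [[0.189, 0.982, -0.002], [0.982, -0.189, -0.001], [-0.001, -0.002, -1.0]]
force: [-0.2, 0.8, 0.4]
opening: 0.03
gripper_force: 0.0
```

```bash
cat > to.py <<'E'
import sys
from h import *
o=ctrl.observe();R=np.array(o['eef_rot']);yaw=np.arctan2(R[1,0],R[0,0]);ex=np.array([np.cos(yaw),np.sin(yaw),0])
T=np.array([ex,[ex[1],-ex[0],0],[0,0,-1]])
print(o['time'],o['eef_pos'],"yaw",yaw,"q",o['qpos'],"F",o['force'],"M",o['moment'],"open",o['opening'])
N=dict(fl=[.4475,.352],fr=[.4799,.2468],br=[.585,.2792],bl=[.5527,.3843])
n,a=sys.argv[1],float(sys.argv[2])
print(n,"d",T@(np.r_[N[n],.087]-o['eef_pos']),"turn",(yaw-a+np.pi/2)%np.pi-np.pi/2)
E
python3 to.py br 1.3835
```

```text
7.15 [0.5351 0.3066 0.1365] yaw 1.380315309442424 q [0.3925 0.2837 1.6347 0.0001 1.2251 0.583 ] F [-0.1628  0.7844  0.3926] M [-0.0186  0.0375  0.0015] open 0.029969137541382255
br d [-0.0175  0.0542  0.0495] turn -0.0031846905575758644
```

Converted, 0.054 m / 0.6 = 0.09, -0.0175 m / 0.6 = -0.0292.

{"fn": "creep_tool", "kwargs": {
  "moves": [
    {"tx": -0.0067,"ty": 0.02,"tz": 0.0083},
    {"tx": -0.015,"ty": 0.045,"tz": 0.0167},
    {"tx": -0.0217,"ty": 0.0667,"tz": 0.025},
    {"tx": -0.0292,"ty": 0.09,"tz": 0.025},
    {"tx": -0.0292,"ty": 0.09,"tz": 0.025},
    {"tx": -0.0292,"ty": 0.09,"tz": 0.025}
  ]
}}

```text
time: 7.65
eef_pos: [0.5867, 0.2785, 0.1223]
eef_rot: [[0.188, 0.982, -0.0], [0.982, -0.188, -0.0], [-0.0, -0.0, -1.0]]
force: [-0.1, 0.8, 0.8]
opening: 0.0297
gripper_force: 0.0
```

```bash
python3 to.py br 1.3835
```

```text
7.65 [0.5867 0.2785 0.1223] yaw 1.3813316647939522 q [0.3218 0.3703 1.5535 0.0001 1.2181 0.5112] F [-0.139  0.836  0.794] M [-0.0114 -0.0099  0.019 ] open 0.029679181204776126
br d [ 0.0004 -0.0018  0.0353] turn -0.0021683352060477556
```

Converted, 0.034 m / 0.6 = 0.0567, 0.024 m / 0.6 = 0.04.

{"fn": "creep_tool", "kwargs": {
  "moves": [
    {"ty": -0.0013,"tz": 0.02},
    {"ty": -0.0013,"tz": 0.04},
    {"ty": -0.0013,"tz": 0.0567},
    {"ty": -0.0013,"tz": 0.0567},
    {"ty": -0.0013,"tz": 0.0567}
  ]
}}

```text
time: 8.07
eef_pos: [0.5832, 0.2797, 0.0869]
eef_rot: [[0.185, 0.983, -0.003], [0.983, -0.185, -0.001], [-0.002, -0.003, -1.0]]
force: [0.2, -0.2, -0.4]
opening: 0.0301
gripper_force: 0.0
```

{"fn": "creep_tool", "kwargs": {
  "moves": [
    {},
    {},
    {},
    {}
  ],
  "aperture": 0,
  "grip_force": 20
}}

```text
time: 8.4
eef_pos: [0.584, 0.2802, 0.0891]
eef_rot: [[0.185, 0.983, -0.001], [0.983, -0.185, 0.0], [0.0, -0.001, -1.0]]
force: [-5.9, 1.6, 3.1]
opening: 0.0113
gripper_force: 25.9
```

```bash
python3 to.py br 1.3835
```

```text
8.4 [0.584  0.2802 0.0891] yaw 1.384237614289162 q [0.3253 0.4044 1.5767 0.0008 1.1616 0.5115] F [-5.8704  1.5532  3.1184] M [0.1554 0.8268 0.0436] open 0.01132658766316608
br d [-0.0008  0.0011  0.0021] turn 0.0007376142891619697
```

{"fn": "creep_tool", "kwargs": {
  "moves": [
    {"tz": 0.0003,"rz": 0.06},
    {"tz": 0.0007,"rz": 0.12},
    {"tz": 0.001,"rz": 0.18},
    {"tz": 0.0013,"rz": 0.24},
    {"tz": 0.0017,"rz": 0.3},
    {"tz": 0.002,"rz": 0.36},
    {"tz": 0.0023,"rz": 0.42},
    {"tz": 0.0027,"rz": 0.48},
    {"tz": 0.0027,"rz": 0.485},
    {"tz": 0.0027,"rz": 0.485}
  ]
}}

```text
time: 9.23
eef_pos: [0.5845, 0.2797, 0.0874]
eef_rot: [[0.915, 0.405, -0.001], [0.405, -0.915, -0.0], [-0.001, -0.0, -1.0]]
force: [-4.0, -0.2, 3.1]
opening: 0.0112
gripper_force: 25.9
```

```bash
python3 to.py br 1.3835
```

```text
9.2333 [0.5845 0.2797 0.0874] yaw 0.4165024561164392 q [0.3247 0.4065 1.5774 0.     1.1583 1.479 ] F [-3.9796 -0.1904  3.0613] M [-0.1424  0.7995 -0.0661] open 0.011158742066397836
br d [0.0003 0.0007 0.0004] turn -0.9669975438835607
```

{"fn": "creep_tool", "kwargs": {
  "moves": [
    {},
    {}
  ],
  "aperture": 0.03
}}

```text
time: 9.4
eef_pos: [0.5857, 0.2798, 0.0876]
eef_rot: [[0.915, 0.404, 0.002], [0.404, -0.915, 0.0], [0.002, 0.0, -1.0]]
force: [0.8, -0.0, 0.4]
opening: 0.0296
gripper_force: 0.0
```

{"fn": "creep_tool", "kwargs": {
  "moves": [
    {"tz": -0.0333},
    {"tz": -0.0583},
    {"tz": -0.0583},
    {"tz": -0.0583}
  ]
}}

```text
time: 9.73
eef_pos: [0.5862, 0.28, 0.1234]
eef_rot: [[0.915, 0.403, 0.004], [0.403, -0.915, 0.001], [0.004, 0.0, -1.0]]
force: [0.4, 0.3, -0.2]
opening: 0.0301
gripper_force: 0.0
```

```bash
python3 to.py fr -0.6334
```

```text
9.7333 [0.5862 0.28   0.1234] yaw 0.41470635729719496 q [ 0.3244  0.3667  1.5561 -0.0001  1.215   1.4805] F [ 0.3702  0.2956 -0.2123] M [ 0.0843 -0.0292  0.0196] open 0.030148949383122976
fr d [-0.1107 -0.0124  0.0364] turn 1.0481063572971951
```

Converted, -0.1107 m / 0.6 = -0.1845, -0.09 m / 0.6 = -0.15, -1.44 rad / 2 = -0.72.

{"fn": "creep_tool", "kwargs": {
  "moves": [
    {"tx": -0.05,"ty": -0.005,"rz": -0.06},
    {"tx": -0.1,"ty": -0.01,"rz": -0.12},
    {"tx": -0.15,"ty": -0.015,"rz": -0.18},
    {"tx": -0.1845,"ty": -0.0207,"rz": -0.24},
    {"tx": -0.1845,"ty": -0.0207,"rz": -0.3},
    {"tx": -0.1845,"ty": -0.0207,"rz": -0.36},
    {"tx": -0.1845,"ty": -0.0207,"rz": -0.42},
    {"tx": -0.1845,"ty": -0.0207,"rz": -0.48},
    {"tx": -0.1845,"ty": -0.0207,"rz": -0.54},
    {"tx": -0.1845,"ty": -0.0207,"rz": -0.6},
    {"tx": -0.1845,"ty": -0.0207,"rz": -0.66},
    {"tx": -0.1845,"ty": -0.0207,"rz": -0.72}
  ]
}}

```text
time: 10.73
eef_pos: [0.4779, 0.2463, 0.1207]
eef_rot: [[-0.286, 0.958, -0.001], [0.958, 0.286, -0.001], [-0.0, -0.001, -1.0]]
force: [-0.2, -0.3, 0.8]
opening: 0.0301
gripper_force: 0.0
```

{"fn": "creep_tool", "kwargs": {
  "moves": [
    {"rz": -0.06},
    {"rz": -0.12},
    {"rz": -0.18},
    {"rz": -0.24},
    {"rz": -0.3},
    {"rz": -0.327},
    {"rz": -0.327},
    {"rz": -0.327},
    {"rz": -0.327}
  ]
}}

```text
time: 11.48
eef_pos: [0.4781, 0.2464, 0.1214]
eef_rot: [[-0.805, 0.594, -0.001], [0.594, 0.805, -0.0], [0.0, -0.001, -1.0]]
force: [-1.3, -0.4, -1.1]
opening: 0.03
gripper_force: 0.0
```

```bash
python3 to.py fr -0.6334
```

```text
11.4833 [0.4781 0.2464 0.1214] yaw 2.5061420268112022 q [ 0.3292  0.1214  1.8551 -0.      1.1658 -0.6061] F [-1.2697 -0.4347 -1.0716] M [-0.0077  0.0078  0.004 ] open 0.03000687216910592
fr d [-0.0012  0.0014  0.0344] turn -0.0020506267785904697
```

Units first: shifts go in shares of 0.6 m and turns go in shares of 2 rad. So 0.034 m / 0.6 = 0.0567, 0.024 m / 0.6 = 0.04.

{"fn": "creep_tool", "kwargs": {
  "moves": [
    {"tx": -0.002,"ty": 0.0023,"tz": 0.02},
    {"tx": -0.002,"ty": 0.0023,"tz": 0.04},
    {"tx": -0.002,"ty": 0.0023,"tz": 0.0567},
    {"tx": -0.002,"ty": 0.0023,"tz": 0.0567},
    {"tx": -0.002,"ty": 0.0023,"tz": 0.0567}
  ]
}}

```text
time: 11.9
eef_pos: [0.479, 0.2466, 0.0864]
eef_rot: [[-0.806, 0.592, -0.003], [0.592, 0.806, -0.001], [0.002, -0.003, -1.0]]
force: [0.3, 0.3, -0.3]
opening: 0.03
gripper_force: 0.0
```

{"fn": "creep_tool", "kwargs": {
  "moves": [
    {},
    {},
    {},
    {}
  ],
  "aperture": 0,
  "grip_force": 20
}}

```text
time: 12.23
eef_pos: [0.4796, 0.2464, 0.0881]
eef_rot: [[-0.806, 0.592, -0.001], [0.592, 0.806, -0.001], [0.0, -0.002, -1.0]]
force: [-3.9, -4.0, 1.1]
opening: 0.0112
gripper_force: 25.0
```

```bash
python3 to.py fr -0.6334
```

```text
12.2333 [0.4796 0.2464 0.0881] yaw 2.5080320865152217 q [ 0.3288  0.1696  1.8712 -0.0008  1.1026 -0.6081] F [-3.937  -3.9643  1.0657] M [-0.5827  0.6121  0.0839] open 0.0112382417579647
fr d [-0.      0.0005  0.0011] turn -0.00016056707457146047
```

{"fn": "creep_tool", "kwargs": {
  "moves": [
    {"tz": 0.0003,"rz": 0.06},
    {"tz": 0.0007,"rz": 0.12},
    {"tz": 0.001,"rz": 0.18},
    {"tz": 0.0013,"rz": 0.24},
    {"tz": 0.0017,"rz": 0.3},
    {"tz": 0.002,"rz": 0.36},
    {"tz": 0.0023,"rz": 0.42},
    {"tz": 0.0027,"rz": 0.48},
    {"tz": 0.0027,"rz": 0.485},
    {"tz": 0.0027,"rz": 0.485}
  ]
}}

```text
time: 13.07
eef_pos: [0.4788, 0.2459, 0.0864]
eef_rot: [[0.034, 0.999, -0.003], [0.999, -0.034, -0.002], [-0.002, -0.003, -1.0]]
force: [-6.7, -5.8, 3.2]
opening: 0.0113
gripper_force: 25.3
```

```bash
python3 to.py fr -0.6334
```

```text
13.0667 [0.4788 0.2459 0.0864] yaw 1.5367567030244287 q [ 0.3286  0.1715  1.8727 -0.0011  1.1011  0.3632] F [-6.7206 -5.803   3.2061] M [-0.9705  1.0121 -0.0434] open 0.011305299323985829
fr d [ 0.0009  0.0011 -0.0006] turn -0.9714359505653647
```

{"fn": "creep_tool", "kwargs": {
  "moves": [
    {},
    {}
  ],
  "aperture": 0.03
}}

```text
time: 13.23
eef_pos: [0.481, 0.2474, 0.0871]
eef_rot: [[0.033, 0.999, 0.002], [0.999, -0.033, 0.001], [0.001, 0.002, -1.0]]
force: [0.1, -0.3, -0.3]
opening: 0.0298
gripper_force: 0.0
```

{"fn": "creep_tool", "kwargs": {
  "moves": [
    {"tz": -0.0333},
    {"tz": -0.0583},
    {"tz": -0.0583},
    {"tz": -0.0583}
  ]
}}

```text
time: 13.57
eef_pos: [0.4817, 0.2476, 0.1229]
eef_rot: [[0.033, 0.999, 0.004], [0.999, -0.033, 0.002], [0.002, 0.004, -1.0]]
force: [0.6, 0.3, 0.7]
opening: 0.0299
gripper_force: 0.0
```

```bash
python3 to.py bl 2.3851
```

```text
13.5667 [0.4817 0.2476 0.1229] yaw 1.537832034672453 q [0.3291 0.1244 1.8489 0.0002 1.1642 0.3619] F [0.6033 0.3487 0.7112] M [ 0.03   -0.0338 -0.0247] open 0.029882697544954654
bl d [0.139  0.0665 0.0359] turn -0.847267965327547
```

Converted, 0.139 m / 0.6 = 0.2317, 0.12 m / 0.6 = 0.2, -0.847 rad / 2 = -0.4235.

{"fn": "creep_tool", "kwargs": {
  "moves": [
    {"tx": 0.05,"ty": 0.0233,"rz": -0.06},
    {"tx": 0.1,"ty": 0.0467,"rz": -0.12},
    {"tx": 0.15,"ty": 0.07,"rz": -0.18},
    {"tx": 0.2,"ty": 0.095,"rz": -0.24},
    {"tx": 0.2317,"ty": 0.11,"rz": -0.3},
    {"tx": 0.2317,"ty": 0.11,"rz": -0.36},
    {"tx": 0.2317,"ty": 0.11,"rz": -0.4235},
    {"tx": 0.2317,"ty": 0.11,"rz": -0.4235},
    {"tx": 0.2317,"ty": 0.11,"rz": -0.4235},
    {"tx": 0.2317,"ty": 0.11,"rz": -0.4235}
  ]
}}

```text
time: 14.4
eef_pos: [0.5504, 0.3834, 0.1207]
eef_rot: [[-0.724, 0.689, -0.001], [0.689, 0.724, -0.0], [0.0, -0.001, -1.0]]
force: [-0.6, -0.6, -0.5]
opening: 0.03
gripper_force: 0.0
```

```bash
python3 to.py bl 2.3851
```

```text
14.4 [0.5504 0.3834 0.1207] yaw 2.3810232047639843 q [ 0.4909  0.4198  1.4916  0.      1.2311 -0.3193] F [-0.5725 -0.5728 -0.5218] M [0.0263 0.0683 0.0423] open 0.029983200792585533
bl d [-0.001   0.0022  0.0337] turn -0.004076795236015673
```

Converted, 0.034 m / 0.6 = 0.0567, 0.024 m / 0.6 = 0.04.

{"fn": "creep_tool", "kwargs": {
  "moves": [
    {"tx": -0.0017,"ty": 0.0033,"tz": 0.02},
    {"tx": -0.0017,"ty": 0.0033,"tz": 0.04},
    {"tx": -0.0017,"ty": 0.0033,"tz": 0.0567},
    {"tx": -0.0017,"ty": 0.0033,"tz": 0.0567},
    {"tx": -0.0017,"ty": 0.0033,"tz": 0.0567}
  ]
}}

```text
time: 14.82
eef_pos: [0.5517, 0.3838, 0.0854]
eef_rot: [[-0.727, 0.687, -0.003], [0.687, 0.727, -0.002], [0.001, -0.003, -1.0]]
force: [-0.1, -0.4, -0.5]
opening: 0.03
gripper_force: 0.0
```

{"fn": "creep_tool", "kwargs": {
  "moves": [
    {},
    {},
    {},
    {}
  ],
  "aperture": 0,
  "grip_force": 20
}}

```text
time: 15.15
eef_pos: [0.5523, 0.3837, 0.0878]
eef_rot: [[-0.727, 0.687, -0.002], [0.687, 0.727, -0.002], [-0.0, -0.002, -1.0]]
force: [-3.9, -3.8, 0.4]
opening: 0.0116
gripper_force: 25.7
```

```bash
python3 to.py bl 2.3851
```

```text
15.15 [0.5523 0.3837 0.0878] yaw 2.38454873981755 q [ 0.4904  0.46    1.5038 -0.0008  1.1798 -0.3231] F [-3.9494 -3.7727  0.4249] M [-0.5261  0.4816 -0.0182] open 0.011595651052552676
bl d [0.0001 0.0007 0.0008] turn -0.0005512601824499974
```

{"fn": "creep_tool", "kwargs": {
  "moves": [
    {"tz": 0.0003,"rz": 0.06},
    {"tz": 0.0007,"rz": 0.12},
    {"tz": 0.001,"rz": 0.18},
    {"tz": 0.0013,"rz": 0.24},
    {"tz": 0.0017,"rz": 0.3},
    {"tz": 0.002,"rz": 0.36},
    {"tz": 0.0023,"rz": 0.42},
    {"tz": 0.0027,"rz": 0.48},
    {"tz": 0.0027,"rz": 0.485},
    {"tz": 0.0027,"rz": 0.485}
  ]
}}

```text
time: 15.98
eef_pos: [0.5511, 0.3831, 0.0861]
eef_rot: [[0.156, 0.988, -0.004], [0.988, -0.156, -0.003], [-0.004, -0.004, -1.0]]
force: [-7.6, -6.3, 4.3]
opening: 0.0114
gripper_force: 26.1
```

```bash
python3 to.py bl 2.3851
```

```text
15.9833 [0.5511 0.3831 0.0861] yaw 1.4137705964190368 q [ 0.4905  0.4614  1.5055 -0.0009  1.1798  0.6479] F [-7.5942 -6.3298  4.3098] M [-0.9895  1.2301 -0.0479] open 0.011407239261305113
bl d [ 0.0014  0.0014 -0.0009] turn -0.9713294035809632
```

{"fn": "creep_tool", "kwargs": {
  "moves": [
    {},
    {}
  ],
  "aperture": 0.03
}}

```text
time: 16.15
eef_pos: [0.5534, 0.3848, 0.0867]
eef_rot: [[0.155, 0.988, 0.001], [0.988, -0.155, 0.001], [0.001, 0.001, -1.0]]
force: [0.4, 0.1, -0.2]
opening: 0.0302
gripper_force: 0.0
```

{"fn": "creep_tool", "kwargs": {
  "moves": [
    {},
    {},
    {}
  ]
}}

```text
time: 16.4
eef_pos: [0.5533, 0.3847, 0.0863]
eef_rot: [[0.155, 0.988, 0.001], [0.988, -0.155, 0.0], [0.001, 0.001, -1.0]]
force: [-0.5, 0.1, -0.5]
opening: 0.0301
gripper_force: 0.0
```

```bash
python3 to.py bl 1.4151
python3 - <<'E'
from h import *
f=imaging.grab_frame("wrist");cv2.imwrite("pics/w5.png",f["img"][:,:,::-1])
E
```

```text
16.4 [0.5533 0.3847 0.0863] yaw 1.4147485240725703 q [0.4907 0.4625 1.5035 0.0001 1.1746 0.6467] F [-0.4651  0.1455 -0.4551] M [-0.0401 -0.0316  0.0392] open 0.030121453417040894
bl d [-0.0005 -0.0005 -0.0007] turn -0.0003514759274296786
```

View pics/w5.png

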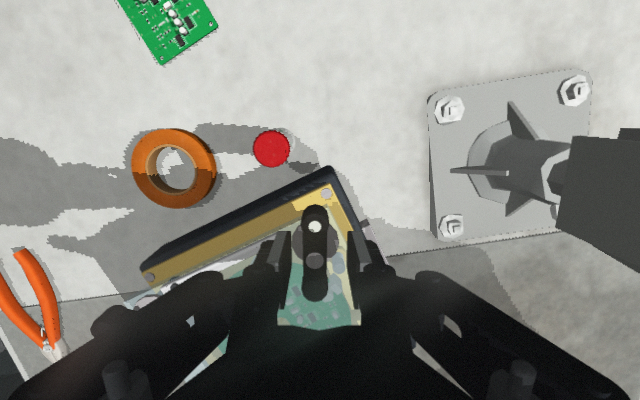

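First pass is done; the bl bar at (315,250) is in line with the open fingers and the vial is untouched. I start the second pass with bl right here.

{"fn": "creep_tool", "kwargs": {
  "moves": [
    {},
    {},
    {},
    {}
  ],
  "aperture": 0,
  "grip_force": 30
}}

```text
time: 16.78
eef_pos: [0.5513, 0.3848, 0.0861]
eef_rot: [[0.155, 0.988, -0.003], [0.988, -0.155, -0.0], [-0.001, -0.003, -1.0]]
force: [-5.8, -0.0, 4.9]
opening: 0.0107
gripper_force: 33.6
```

{"fn": "creep_tool", "kwargs": {
  "moves": [
    {"tz": 0.0003,"rz": 0.06},
    {"tz": 0.0007,"rz": 0.12},
    {"tz": 0.001,"rz": 0.18},
    {"tz": 0.0013,"rz": 0.24},
    {"tz": 0.0017,"rz": 0.3},
    {"tz": 0.002,"rz": 0.36},
    {"tz": 0.0023,"rz": 0.42},
    {"tz": 0.0025,"rz": 0.45},
    {"tz": 0.0025,"rz": 0.45}
  ]
}}

```text
time: 17.53
eef_pos: [0.5514, 0.3846, 0.0845]
eef_rot: [[0.872, 0.49, -0.003], [0.49, -0.872, -0.0], [-0.003, -0.001, -1.0]]
force: [-6.0, -0.6, 4.4]
opening: 0.0112
gripper_force: 33.5
```

```bash
python3 to.py bl 1.4151
```

```text
17.5333 [0.5514 0.3846 0.0845] yaw 0.5117468774848761 q [0.4914 0.4638 1.5054 0.001  1.1751 1.5501] F [-6.0467 -0.6332  4.3918] M [-0.1583  0.8749 -0.0706] open 0.011166510821714026
bl d [ 0.0009  0.0009 -0.0025] turn -0.9033531225151239
```

{"fn": "creep_tool", "kwargs": {
  "moves": [
    {"tz": 0.0002,"rz": 0.025},
    {"tz": 0.0002,"rz": 0.05},
    {"tz": 0.0002,"rz": 0.05}
  ]
}}

```text
time: 17.78
eef_pos: [0.5515, 0.3846, 0.0844]
eef_rot: [[0.916, 0.401, -0.003], [0.401, -0.916, -0.001], [-0.003, -0.001, -1.0]]
force: [-6.0, 0.1, 3.9]
opening: 0.0111
gripper_force: 33.5
```

```bash
python3 to.py bl 1.4151
```

```text
17.7833 [0.5515 0.3846 0.0844] yaw 0.4126274379710063 q [0.4914 0.464  1.5055 0.0009 1.1749 1.6492] F [-6.0038  0.0539  3.858 ] M [-0.1641  0.8908 -0.0911] open 0.011062656622969234
bl d [ 0.001   0.0008 -0.0026] turn -1.0024725620289936
```

{"fn": "creep_tool", "kwargs": {
  "moves": [
    {"tz": 0.0002,"rz": 0.025},
    {"tz": 0.0002,"rz": 0.05},
    {"tz": 0.0002,"rz": 0.05}
  ]
}}

```text
time: 18.03
eef_pos: [0.5514, 0.3846, 0.0844]
eef_rot: [[0.951, 0.309, -0.003], [0.309, -0.951, -0.001], [-0.003, 0.0, -1.0]]
force: [-5.1, -0.8, 4.1]
opening: 0.0111
gripper_force: 43.7
```

```bash
python3 to.py bl 1.4151
```

```text
18.0333 [0.5514 0.3846 0.0844] yaw 0.314637134236507 q [0.4917 0.464  1.5055 0.0004 1.1749 1.7477] F [-5.0846 -0.8347  4.0653] M [-0.1877  0.9851  0.9609] open 0.011082756995856289
bl d [ 0.0011  0.0007 -0.0026] turn -1.100462865763493
```

Moment jumped to 0.96 N m, so bl is home. Next fr.

{"fn": "creep_tool", "kwargs": {
  "moves": [
    {},
    {}
  ],
  "aperture": 0.03
}}

```text
time: 18.2
eef_pos: [0.553, 0.3846, 0.0842]
eef_rot: [[0.951, 0.31, 0.0], [0.31, -0.951, 0.0], [0.001, 0.0, -1.0]]
force: [0.3, -0.1, 0.2]
opening: 0.0302
gripper_force: 0.0
```

{"fn": "creep_tool", "kwargs": {
  "moves": [
    {"tz": -0.0333},
    {"tz": -0.0617},
    {"tz": -0.0617},
    {"tz": -0.0617}
  ]
}}

```text
time: 18.53
eef_pos: [0.5541, 0.3849, 0.1226]
eef_rot: [[0.951, 0.309, 0.003], [0.309, -0.951, 0.001], [0.003, -0.001, -1.0]]
force: [0.7, 0.7, 0.4]
opening: 0.03
gripper_force: 0.0
```

```bash
python3 to.py fr 1.537
```

```text
18.5333 [0.5541 0.3849 0.1226] yaw 0.31449378346747614 q [ 0.4904  0.4234  1.4831 -0.0001  1.2318  1.7467] F [0.7338 0.7156 0.3521] M [ 0.002   0.0024 -0.0179] open 0.029954029784089637
fr d [-0.1133  0.1084  0.0356] turn -1.2225062165325238
```

Converted, -0.1133 m / 0.6 = -0.1888, 0.1084 m / 0.6 = 0.1807, -1.2225 rad / 2 = -0.6113.

{"fn": "creep_tool", "kwargs": {
  "moves": [
    {"tx": -0.0417,"ty": 0.04,"rz": -0.06},
    {"tx": -0.0833,"ty": 0.08,"rz": -0.12},
    {"tx": -0.125,"ty": 0.12,"rz": -0.18},
    {"tx": -0.1667,"ty": 0.16,"rz": -0.24},
    {"tx": -0.1888,"ty": 0.1807,"rz": -0.3},
    {"tx": -0.1888,"ty": 0.1807,"rz": -0.36},
    {"tx": -0.1888,"ty": 0.1807,"rz": -0.42},
    {"tx": -0.1888,"ty": 0.1807,"rz": -0.48},
    {"tx": -0.1888,"ty": 0.1807,"rz": -0.54},
    {"tx": -0.1888,"ty": 0.1807,"rz": -0.6},
    {"tx": -0.1888,"ty": 0.1807,"rz": -0.6113},
    {"tx": -0.1888,"ty": 0.1807,"rz": -0.6113}
  ]
}}

```text
time: 19.53
eef_pos: [0.4781, 0.246, 0.1201]
eef_rot: [[0.035, 0.999, -0.001], [0.999, -0.035, -0.001], [-0.001, -0.001, -1.0]]
force: [0.0, -0.4, -0.4]
opening: 0.0299
gripper_force: 0.0
```

```bash
python3 to.py fr 1.537
```

```text
19.5333 [0.4781 0.246  0.1201] yaw 1.535296470313764 q [ 0.3285  0.1232  1.8559 -0.      1.1641  0.364 ] F [ 0.0229 -0.406  -0.4232] M [-0.0149  0.0314 -0.0183] open 0.029873581542791974
fr d [0.0008 0.0017 0.0331] turn -0.0017035296862359939
```

Converted, 0.034 m / 0.6 = 0.0567, 0.024 m / 0.6 = 0.04.

{"fn": "creep_tool", "kwargs": {
  "moves": [
    {"tx": 0.0013,"ty": 0.0025,"tz": 0.02},
    {"tx": 0.0013,"ty": 0.0025,"tz": 0.04},
    {"tx": 0.0013,"ty": 0.0025,"tz": 0.0567},
    {"tx": 0.0013,"ty": 0.0025,"tz": 0.0567},
    {"tx": 0.0013,"ty": 0.0025,"tz": 0.0567}
  ]
}}

```text
time: 19.95
eef_pos: [0.479, 0.2467, 0.0854]
eef_rot: [[0.034, 0.999, -0.003], [0.999, -0.034, -0.001], [-0.001, -0.003, -1.0]]
force: [0.7, 0.7, 0.5]
opening: 0.0297
gripper_force: 0.0
```

{"fn": "creep_tool", "kwargs": {
  "moves": [
    {},
    {},
    {},
    {}
  ],
  "aperture": 0,
  "grip_force": 30
}}

```text
time: 20.28
eef_pos: [0.4789, 0.2472, 0.0874]
eef_rot: [[0.033, 0.999, -0.003], [0.999, -0.033, -0.0], [-0.0, -0.003, -1.0]]
force: [-5.5, 0.7, 2.7]
opening: 0.0113
gripper_force: 33.5
```

```bash
python3 to.py fr 1.537
```

```text
20.2833 [0.4789 0.2472 0.0874] yaw 1.5373058967002087 q [0.3297 0.1706 1.8717 0.0008 1.1021 0.3628] F [-5.5459  0.7393  2.6725] M [-0.0475  0.9119  0.0065] open 0.011260807938713797
fr d [-0.0003  0.0011  0.0004] turn 0.00030589670020875204
```

{"fn": "creep_tool", "kwargs": {
  "moves": [
    {"tz": 0.0003,"rz": 0.06},
    {"tz": 0.0007,"rz": 0.12},
    {"tz": 0.001,"rz": 0.18},
    {"tz": 0.0013,"rz": 0.24},
    {"tz": 0.0017,"rz": 0.3},
    {"tz": 0.002,"rz": 0.36},
    {"tz": 0.0023,"rz": 0.42},
    {"tz": 0.0025,"rz": 0.45},
    {"tz": 0.0025,"rz": 0.45}
  ]
}}

```text
time: 21.03
eef_pos: [0.479, 0.247, 0.0858]
eef_rot: [[0.806, 0.593, -0.002], [0.593, -0.806, -0.001], [-0.002, -0.001, -1.0]]
force: [-4.9, -1.0, 1.4]
opening: 0.0109
gripper_force: 33.3
```

```bash
python3 to.py fr 1.537
```

```text
21.0333 [0.479  0.247  0.0858] yaw 0.6342329942642377 q [0.3296 0.1728 1.8725 0.0002 1.0989 1.266 ] F [-4.891  -1.0433  1.3779] M [-0.1588  0.7584  0.0979] open 0.010898019448435983
fr d [ 0.0006  0.0007 -0.0012] turn -0.9027670057357622
```

{"fn": "creep_tool", "kwargs": {
  "moves": [
    {"tz": 0.0002,"rz": 0.025},
    {"tz": 0.0002,"rz": 0.05},
    {"tz": 0.0002,"rz": 0.05}
  ]
}}

```text
time: 21.28
eef_pos: [0.479, 0.247, 0.0858]
eef_rot: [[0.859, 0.512, -0.002], [0.512, -0.859, -0.001], [-0.003, -0.0, -1.0]]
force: [-6.2, 0.0, 2.1]
opening: 0.0112
gripper_force: 47.5
```

```bash
python3 to.py fr 1.537
```

```text
21.2833 [0.479  0.247  0.0858] yaw 0.5371651729730291 q [ 0.3299  0.1728  1.8725 -0.0004  1.0989  1.3637] F [-6.1546  0.0231  2.1059] M [-0.1564  0.9051  1.0493] open 0.011173249103210584
fr d [ 0.0007  0.0006 -0.0012] turn -0.9998348270269708
```

fr is home too. Next fl, gripped half a turn round.

{"fn": "creep_tool", "kwargs": {
  "moves": [
    {},
    {}
  ],
  "aperture": 0.03
}}

```text
time: 21.45
eef_pos: [0.4808, 0.2474, 0.0863]
eef_rot: [[0.859, 0.512, 0.002], [0.512, -0.859, 0.001], [0.002, 0.0, -1.0]]
force: [0.1, -0.8, 0.3]
opening: 0.0299
gripper_force: 0.0
```

{"fn": "creep_tool", "kwargs": {
  "moves": [
    {"tz": -0.0333},
    {"tz": -0.0617},
    {"tz": -0.0617},
    {"tz": -0.0617}
  ]
}}

```text
time: 21.78
eef_pos: [0.4817, 0.2475, 0.124]
eef_rot: [[0.859, 0.512, 0.004], [0.512, -0.859, 0.001], [0.004, 0.001, -1.0]]
force: [-0.8, -1.7, 0.1]
opening: 0.0302
gripper_force: 0.0
```

```bash
python3 to.py fl 2.722
```

```text
21.7833 [0.4817 0.2475 0.124 ] yaw 0.5369906463911646 q [ 0.3289  0.123   1.848  -0.      1.1668  1.3627] F [-0.8019 -1.6631  0.0987] M [ 0.0225 -0.0033  0.0444] open 0.03017551769199277
fl d [ 0.0241 -0.1073  0.037 ] turn 0.9565832999809576
```

Converted, -0.1073 m / 0.6 = -0.1788, -0.072 m / 0.6 = -0.12, -1.44 rad / 2 = -0.72.

{"fn": "creep_tool", "kwargs": {
  "moves": [
    {"tx": 0.0133,"ty": -0.06,"rz": -0.06},
    {"tx": 0.0267,"ty": -0.12,"rz": -0.12},
    {"tx": 0.0402,"ty": -0.1788,"rz": -0.18},
    {"tx": 0.0402,"ty": -0.1788,"rz": -0.24},
    {"tx": 0.0402,"ty": -0.1788,"rz": -0.3},
    {"tx": 0.0402,"ty": -0.1788,"rz": -0.36},
    {"tx": 0.0402,"ty": -0.1788,"rz": -0.42},
    {"tx": 0.0402,"ty": -0.1788,"rz": -0.48},
    {"tx": 0.0402,"ty": -0.1788,"rz": -0.54},
    {"tx": 0.0402,"ty": -0.1788,"rz": -0.6},
    {"tx": 0.0402,"ty": -0.1788,"rz": -0.66},
    {"tx": 0.0402,"ty": -0.1788,"rz": -0.72}
  ]
}}

```text
time: 22.78
eef_pos: [0.4455, 0.3512, 0.1212]
eef_rot: [[-0.401, 0.916, -0.001], [0.916, 0.401, -0.001], [-0.0, -0.002, -1.0]]
force: [0.0, 0.2, 0.6]
opening: 0.0298
gripper_force: 0.0
```

{"fn": "creep_tool", "kwargs": {
  "moves": [
    {"rz": -0.06},
    {"rz": -0.12},
    {"rz": -0.18},
    {"rz": -0.24},
    {"rz": -0.3},
    {"rz": -0.36},
    {"rz": -0.3725},
    {"rz": -0.3725},
    {"rz": -0.3725}
  ]
}}

```text
time: 23.53
eef_pos: [0.4456, 0.3513, 0.1216]
eef_rot: [[-0.913, 0.408, -0.001], [0.408, 0.913, -0.001], [0.001, -0.001, -1.0]]
force: [-1.2, 0.6, -0.4]
opening: 0.0299
gripper_force: 0.0
```

```bash
python3 to.py fl 2.722
```

```text
23.5333 [0.4456 0.3513 0.1216] yaw 2.7207969047966634 q [ 0.5286  0.1892  1.7781 -0.0001  1.1756 -0.6214] F [-1.1771  0.6022 -0.4219] M [ 0.0227  0.0285 -0.0234] open 0.029920649474026253
fl d [-0.0014  0.0015  0.0346] turn -0.0012030952033366127
```

Converted, 0.035 m / 0.6 = 0.0583, 0.024 m / 0.6 = 0.04.

{"fn": "creep_tool", "kwargs": {
  "moves": [
    {"tx": -0.0023,"ty": 0.0023,"tz": 0.02},
    {"tx": -0.0023,"ty": 0.0023,"tz": 0.04},
    {"tx": -0.0023,"ty": 0.0023,"tz": 0.0583},
    {"tx": -0.0023,"ty": 0.0023,"tz": 0.0583},
    {"tx": -0.0023,"ty": 0.0023,"tz": 0.0583}
  ]
}}

```text
time: 23.95
eef_pos: [0.4467, 0.3516, 0.0856]
eef_rot: [[-0.913, 0.407, -0.003], [0.407, 0.913, -0.002], [0.002, -0.003, -1.0]]
force: [-0.6, -0.3, -0.1]
opening: 0.0299
gripper_force: 0.0
```

{"fn": "creep_tool", "kwargs": {
  "moves": [
    {},
    {},
    {},
    {}
  ],
  "aperture": 0,
  "grip_force": 30
}}

```text
time: 24.28
eef_pos: [0.4476, 0.3515, 0.0879]
eef_rot: [[-0.913, 0.407, -0.001], [0.407, 0.913, -0.002], [0.0, -0.002, -1.0]]
force: [-2.5, -4.7, 2.2]
opening: 0.0108
gripper_force: 33.7
```

```bash
python3 to.py fl 2.722
```

```text
24.2833 [0.4476 0.3515 0.0879] yaw 2.7222247494407816 q [ 0.5277  0.2362  1.7933 -0.0011  1.1136 -0.6232] F [-2.5254 -4.6946  2.1768] M [-0.7504  0.3026 -0.0866] open 0.010786217019867655
fl d [0.0003 0.0004 0.0009] turn 0.00022474944078165748
```

{"fn": "creep_tool", "kwargs": {
  "moves": [
    {"tz": 0.0003,"rz": 0.06},
    {"tz": 0.0007,"rz": 0.12},
    {"tz": 0.001,"rz": 0.18},
    {"tz": 0.0013,"rz": 0.24},
    {"tz": 0.0017,"rz": 0.3},
    {"tz": 0.002,"rz": 0.36},
    {"tz": 0.0023,"rz": 0.42},
    {"tz": 0.0025,"rz": 0.45},
    {"tz": 0.0025,"rz": 0.45}
  ]
}}

```text
time: 25.03
eef_pos: [0.4466, 0.3505, 0.0862]
eef_rot: [[-0.246, 0.969, -0.003], [0.969, 0.246, -0.004], [-0.003, -0.004, -1.0]]
force: [-5.1, -8.0, 5.4]
opening: 0.0114
gripper_force: 34.1
```

```bash
python3 to.py fl 2.722
```

```text
25.0333 [0.4466 0.3505 0.0862] yaw 1.819091635429302 q [ 0.5275  0.2379  1.795  -0.0019  1.1133  0.2801] F [-5.0524 -8.037   5.42  ] M [-1.3884  0.8111 -0.0865] open 0.011435823659160958
fl d [ 0.0012  0.0012 -0.0008] turn -0.9029083645706979
```

{"fn": "creep_tool", "kwargs": {
  "moves": [
    {"tz": 0.0002,"rz": 0.025},
    {"tz": 0.0002,"rz": 0.05},
    {"tz": 0.0002,"rz": 0.05}
  ]
}}

```text
time: 25.28
eef_pos: [0.4465, 0.3505, 0.086]
eef_rot: [[-0.149, 0.989, -0.003], [0.989, 0.149, -0.004], [-0.003, -0.004, -1.0]]
force: [-5.6, -8.7, 4.8]
opening: 0.011
gripper_force: 34.3
```

```bash
python3 to.py fl 2.722
```

```text
25.2833 [0.4465 0.3505 0.086 ] yaw 1.7206364972309396 q [ 0.5277  0.2379  1.7952 -0.002   1.1133  0.3788] F [-5.566  -8.6958  4.8488] M [-1.4386  0.8829  0.3212] open 0.010952358258188587
fl d [ 0.0013  0.0012 -0.001 ] turn -1.0013635027690604
```

Converted, 0.06 rad / 2 = 0.03.

{"fn": "creep_tool", "kwargs": {
  "moves": [
    {"rz": 0.015},
    {"rz": 0.03},
    {"rz": 0.03}
  ]
}}

```text
time: 25.53
eef_pos: [0.4464, 0.3504, 0.086]
eef_rot: [[-0.092, 0.996, -0.003], [0.996, 0.092, -0.004], [-0.004, -0.004, -1.0]]
force: [-6.1, -8.9, 5.4]
opening: 0.0107
gripper_force: 42.1
```

```bash
python3 to.py fl 2.722
```

```text
25.5333 [0.4464 0.3504 0.086 ] yaw 1.6629801190388722 q [ 0.5279  0.2379  1.7952 -0.0025  1.1134  0.4368] F [-6.0909 -8.9229  5.4141] M [-1.4025  0.9243  0.8299] open 0.010705631368426666
fl d [ 0.0015  0.0012 -0.001 ] turn -1.0590198809611278
```

{"fn": "creep_tool", "kwargs": {
  "moves": [
    {},
    {}
  ],
  "aperture": 0.03
}}

```text
time: 25.7
eef_pos: [0.4484, 0.3527, 0.0867]
eef_rot: [[-0.091, 0.996, 0.001], [0.996, 0.091, 0.001], [0.001, 0.002, -1.0]]
force: [-1.0, -0.2, -0.4]
opening: 0.0299
gripper_force: 0.0
```

{"fn": "creep_tool", "kwargs": {
  "moves": [
    {"tz": -0.0333},
    {"tz": -0.0617},
    {"tz": -0.0617},
    {"tz": -0.0617}
  ]
}}

```text
time: 26.03
eef_pos: [0.4492, 0.3532, 0.1247]
eef_rot: [[-0.091, 0.996, 0.004], [0.996, 0.091, 0.002], [0.002, 0.004, -1.0]]
force: [-0.1, 0.2, 0.5]
opening: 0.03
gripper_force: 0.0
```

```bash
python3 to.py br 3.555
```

```text
26.0333 [0.4492 0.3532 0.1247] yaw 1.6622508798707087 q [0.5282 0.1906 1.7702 0.0002 1.1765 0.4367] F [-0.1355  0.2285  0.5054] M [0.0225 0.0148 0.0332] open 0.029996021659259065
br d [-0.0861  0.1284  0.0377] turn 1.2488435334605015
```

Converted, 0.1284 m / 0.6 = 0.214, 0.119 m / 0.6 = 0.1983, -1.44 rad / 2 = -0.72.

{"fn": "creep_tool", "kwargs": {
  "moves": [
    {"tx": -0.0267,"ty": 0.0417,"rz": -0.06},
    {"tx": -0.0533,"ty": 0.0833,"rz": -0.12},
    {"tx": -0.08,"ty": 0.12,"rz": -0.18},
    {"tx": -0.1,"ty": 0.15,"rz": -0.24},
    {"tx": -0.1167,"ty": 0.175,"rz": -0.3},
    {"tx": -0.1333,"ty": 0.1983,"rz": -0.36},
    {"tx": -0.1435,"ty": 0.214,"rz": -0.42},
    {"tx": -0.1435,"ty": 0.214,"rz": -0.48},
    {"tx": -0.1435,"ty": 0.214,"rz": -0.54},
    {"tx": -0.1435,"ty": 0.214,"rz": -0.6},
    {"tx": -0.1435,"ty": 0.214,"rz": -0.66},
    {"tx": -0.1435,"ty": 0.214,"rz": -0.72}
  ]
}}

```text
time: 27.03
eef_pos: [0.5831, 0.2781, 0.1214]
eef_rot: [[-0.999, 0.034, -0.002], [0.034, 0.999, -0.0], [0.002, -0.0, -1.0]]
force: [-0.4, -0.7, -0.4]
opening: 0.0302
gripper_force: 0.0
```

{"fn": "creep_tool", "kwargs": {
  "moves": [
    {"rz": -0.06},
    {"rz": -0.12},
    {"rz": -0.18},
    {"rz": -0.2265},
    {"rz": -0.2265},
    {"rz": -0.2265}
  ]
}}

```text
time: 27.53
eef_pos: [0.5831, 0.2782, 0.1219]
eef_rot: [[-0.917, -0.399, -0.001], [-0.399, 0.917, -0.0], [0.001, 0.0, -1.0]]
force: [0.1, 0.4, -0.2]
opening: 0.0304
gripper_force: 0.0
```

```bash
python3 to.py br 3.555
```

```text
27.5333 [0.5831 0.2782 0.1219] yaw -2.730826766972196 q [ 0.3231  0.3642  1.5625  0.0001  1.2162 -1.6585] F [ 0.1233  0.3595 -0.186 ] M [ 0.0044 -0.0036 -0.0363] open 0.03040730807006177
br d [-0.0021  0.0002  0.0349] turn -0.0026414597926098793
```

Converted, 0.035 m / 0.6 = 0.0583, 0.024 m / 0.6 = 0.04.

{"fn": "creep_tool", "kwargs": {
  "moves": [
    {"tx": -0.0033,"ty": 0.0003,"tz": 0.02},
    {"tx": -0.0033,"ty": 0.0003,"tz": 0.04},
    {"tx": -0.0033,"ty": 0.0003,"tz": 0.0583},
    {"tx": -0.0033,"ty": 0.0003,"tz": 0.0583},
    {"tx": -0.0033,"ty": 0.0003,"tz": 0.0583}
  ]
}}

```text
time: 27.95
eef_pos: [0.584, 0.2788, 0.0858]
eef_rot: [[-0.916, -0.402, -0.004], [-0.402, 0.916, -0.001], [0.004, 0.0, -1.0]]
force: [0.5, -0.4, 0.2]
opening: 0.0298
gripper_force: 0.0
```

{"fn": "creep_tool", "kwargs": {
  "moves": [
    {},
    {},
    {},
    {}
  ],
  "aperture": 0,
  "grip_force": 30
}}

```text
time: 28.28
eef_pos: [0.5853, 0.28, 0.0884]
eef_rot: [[-0.916, -0.402, 0.0], [-0.402, 0.916, 0.001], [-0.001, 0.001, -1.0]]
force: [-1.3, 4.0, -1.6]
opening: 0.0112
gripper_force: 34.0
```

```bash
python3 to.py br 3.555
```

```text
28.2833 [0.5853 0.28   0.0884] yaw -2.72772537149029 q [ 0.3243  0.4063  1.5756  0.001   1.1591 -1.6607] F [-1.3314  3.9866 -1.5775] M [0.5556 0.21   0.0306] open 0.011152474615153984
br d [ 0.0006 -0.0006  0.0014] turn 0.00045993568929603157
```

{"fn": "creep_tool", "kwargs": {
  "moves": [
    {"tz": 0.0003,"rz": 0.06},
    {"tz": 0.0007,"rz": 0.12},
    {"tz": 0.001,"rz": 0.18},
    {"tz": 0.0013,"rz": 0.24},
    {"tz": 0.0017,"rz": 0.3},
    {"tz": 0.002,"rz": 0.36},
    {"tz": 0.0023,"rz": 0.42},
    {"tz": 0.0025,"rz": 0.45},
    {"tz": 0.0025,"rz": 0.45}
  ]
}}

```text
time: 29.03
eef_pos: [0.5851, 0.2787, 0.0867]
eef_rot: [[-0.883, 0.469, -0.001], [0.469, 0.883, -0.001], [-0.0, -0.001, -1.0]]
force: [-3.3, -1.5, 0.3]
opening: 0.0108
gripper_force: 34.3
```

```bash
python3 to.py br 3.555
```

```text
29.0333 [0.5851 0.2787 0.0867] yaw 2.6532439976552062 q [ 0.3234  0.408   1.5768 -0.001   1.1577 -0.7587] F [-3.2774 -1.5493  0.2522] M [-0.3647  0.4503 -0.0838] open 0.010753760166446346
br d [ 0.0003  0.0004 -0.0003] turn -0.9017560023447939
```

{"fn": "creep_tool", "kwargs": {
  "moves": [
    {"tz": 0.0002,"rz": 0.025},
    {"tz": 0.0002,"rz": 0.05},
    {"tz": 0.0002,"rz": 0.05}
  ]
}}

```text
time: 29.28
eef_pos: [0.5851, 0.2785, 0.0865]
eef_rot: [[-0.833, 0.553, -0.001], [0.553, 0.833, -0.001], [-0.0, -0.002, -1.0]]
force: [-2.8, -2.3, 1.1]
opening: 0.0109
gripper_force: 34.3
```

```bash
python3 to.py br 3.555
```

```text
29.2833 [0.5851 0.2785 0.0865] yaw 2.5556468084297306 q [ 0.3232  0.4082  1.5769 -0.0011  1.1577 -0.6612] F [-2.7934 -2.2922  1.1172] M [-0.5499  0.5626 -0.0045] open 0.01087942185964497
br d [ 0.0004  0.0005 -0.0005] turn -0.9993531915702696
```

Converted, 0.0001 m / 0.6 = 0.0002, 0.1 rad / 2 = 0.05.

{"fn": "creep_tool", "kwargs": {
  "moves": [
    {"tz": 0.0002,"rz": 0.025},
    {"tz": 0.0002,"rz": 0.05},
    {"tz": 0.0002,"rz": 0.05}
  ]
}}

```text
time: 29.53
eef_pos: [0.585, 0.2785, 0.0863]
eef_rot: [[-0.774, 0.633, -0.001], [0.633, 0.774, -0.001], [-0.0, -0.002, -1.0]]
force: [-3.3, -2.8, 2.3]
opening: 0.0112
gripper_force: 34.4
```

```bash
python3 to.py br 3.555
```

```text
29.5333 [0.585  0.2785 0.0863] yaw 2.456397378973767 q [ 0.3232  0.4084  1.5771 -0.0011  1.1576 -0.5619] F [-3.3065 -2.8451  2.3003] M [-0.7985  0.6469 -0.0471] open 0.011193809158794647
br d [ 0.0004  0.0006 -0.0007] turn -1.0986026210262332
```

Converted, 0.0001 m / 0.6 = 0.0002, 0.1 rad / 2 = 0.05.

{"fn": "creep_tool", "kwargs": {
  "moves": [
    {"tz": 0.0002,"rz": 0.025},
    {"tz": 0.0002,"rz": 0.05},
    {"tz": 0.0002,"rz": 0.05}
  ]
}}

```text
time: 29.78
eef_pos: [0.5848, 0.2784, 0.0862]
eef_rot: [[-0.707, 0.707, -0.001], [0.707, 0.707, -0.002], [-0.0, -0.002, -1.0]]
force: [-2.8, -5.0, 2.0]
opening: 0.0111
gripper_force: 34.5
```

```bash
python3 to.py br 3.555
```

```text
29.7833 [0.5848 0.2784 0.0862] yaw 2.356708396831056 q [ 0.3232  0.4085  1.5772 -0.0012  1.1578 -0.4622] F [-2.8392 -5.0208  2.0263] M [-0.8246  0.7924 -0.0016] open 0.011072195177795844
br d [ 0.0005  0.0007 -0.0008] turn -1.1982916031689443
```

Converted, 0.1 rad / 2 = 0.05.

{"fn": "creep_tool", "kwargs": {
  "moves": [
    {"rz": 0.025},
    {"rz": 0.05},
    {"rz": 0.05}
  ]
}}

```text
time: 30.03
eef_pos: [0.5848, 0.2784, 0.0862]
eef_rot: [[-0.635, 0.773, -0.001], [0.773, 0.635, -0.002], [-0.001, -0.002, -1.0]]
force: [-3.5, -4.7, 2.4]
opening: 0.0109
gripper_force: 43.1
```

```bash
python3 to.py br 3.555
```

```text
30.0333 [0.5848 0.2784 0.0862] yaw 2.2585222565105827 q [ 0.3234  0.4085  1.5772 -0.0017  1.1578 -0.3637] F [-3.4869 -4.6649  2.3675] M [-0.7422  0.8187  0.9181] open 0.01092026707518613
br d [ 0.0005  0.0007 -0.0008] turn -1.2964777434894175
```

br is home. I release and back away from the lamp before going up, then look.

{"fn": "creep_tool", "kwargs": {
  "moves": [
    {},
    {}
  ],
  "aperture": 0.03
}}

```text
time: 30.2
eef_pos: [0.5862, 0.2796, 0.0868]
eef_rot: [[-0.634, 0.773, 0.002], [0.773, 0.634, 0.001], [-0.0, 0.002, -1.0]]
force: [-0.0, -0.1, -0.3]
opening: 0.0296
gripper_force: 0.0
```

{"fn": "creep_tool", "kwargs": {
  "moves": [
    {"tz": -0.0333},
    {"tz": -0.0617},
    {"tz": -0.0617}
  ]
}}

```text
time: 30.45
eef_pos: [0.5884, 0.2806, 0.1278]
eef_rot: [[-0.634, 0.774, 0.008], [0.774, 0.634, 0.003], [-0.002, 0.008, -1.0]]
force: [0.1, 0.0, 1.4]
opening: 0.0298
gripper_force: 0.0
```

{"fn": "creep_tool", "kwargs": {
  "moves": [
    {"tx": 0.0333,"ty": -0.0333},
    {"tx": 0.0667,"ty": -0.075},
    {"tx": 0.1,"ty": -0.1167,"tz": -0.0333},
    {"tx": 0.1333,"ty": -0.15,"tz": -0.0833},
    {"tx": 0.15,"ty": -0.1667,"tz": -0.1333},
    {"tx": 0.15,"ty": -0.1667,"tz": -0.1833},
    {"tx": 0.15,"ty": -0.1667,"tz": -0.2333},
    {"tx": 0.15,"ty": -0.1667,"tz": -0.2667},
    {"tx": 0.15,"ty": -0.1667,"tz": -0.2667},
    {"tx": 0.15,"ty": -0.1667,"tz": -0.2667}
  ]
}}

```text
time: 31.28
eef_pos: [0.4519, 0.2864, 0.2846]
eef_rot: [[-0.633, 0.774, 0.004], [0.774, 0.633, 0.002], [-0.001, 0.004, -1.0]]
force: [-0.2, 0.4, -1.1]
opening: 0.0299
gripper_force: 0.0
```

```bash
python3 to.py br 2.26
python3 - <<'E'
from h import *
f=imaging.grab_frame("wrist");cv2.imwrite("pics/w6.png",f["img"][:,:,::-1])
E
```

```text
31.2833 [0.4519 0.2864 0.2846] yaw 2.2565413352044947 q [ 0.4172 -0.0303  1.6958  0.0003  1.4719 -0.2685] F [-0.1845  0.4164 -1.0606] M [ 0.0271  0.0236 -0.0089] open 0.02990542086876756
br d [-0.0898  0.0984  0.1976] turn -0.003458664795505051
```

View pics/w6.png

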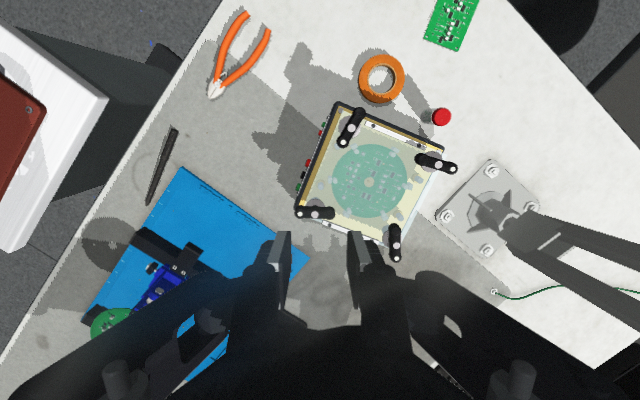

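All four bars have turned. Dot/other ends: fl (343,143)/(359,113), bl (453,169)/(420,157), br (396,257)/(396,230), fr (300,214)/(330,212). The vial is still at (441,117) and the board at (450,22). I'll check the total angles.

```bash
python3 - <<'E'
from h import *
f=imaging.grab_frame("wrist")
D=dict(bl=[(453,169),(420,157),2.3851],br=[(396,257),(396,230),1.3835],fl=[(343,143),(359,113),.55],fr=[(300,214),(330,212),-.6334])
for n,(a,b,s) in D.items():
    P=cast(f,[a,b],.098);d=P[0]-P[1];print(n,(s-np.arctan2(d[1],d[0]))%(2*np.pi),P.mean(0)[:2])
E
```

```text
bl 2.0355667396946373 [0.547 0.384]
br 2.1946033108647374 [0.5804 0.2808]
fl 1.912200978564595 [0.4451 0.3509]
fr 1.7525141293380448 [0.477  0.2484]
```

```bash
python3 - <<'E'
from h import *
f=imaging.grab_frame("wrist");g=cv2.cvtColor(f["img"],cv2.COLOR_RGB2GRAY)
D=dict(bl=[(453,169),(420,157),2.3851,(.5527,.3843)],br=[(396,257),(396,230),1.3835,(.585,.2792)],fl=[(343,143),(359,113),.55,(.4475,.352)],fr=[(300,214),(330,212),-.6334,(.4799,.2468)])
for n,(a,b,s,c) in D.items():
    m=((np.array(a)+b)/2).astype(int);x,y=m-24
    k=cv2.inRange(g[y:y+48,x:x+48],0,55);k=cv2.morphologyEx(k,cv2.MORPH_CLOSE,np.ones((5,5),np.uint8));k=cv2.morphologyEx(k,cv2.MORPH_OPEN,np.ones((5,5),np.uint8))
    C=[q for q in cv2.findContours(k,0,2)[0] if cv2.pointPolygonTest(q,(24.,24.),True)>-3]
    for q in C:
        r=cv2.minAreaRect(q);B=cast(f,cv2.boxPoints(r)+[x,y],.098)[:,:2]
        L=max([B[i]-B[i-1] for i in range(4)],key=np.linalg.norm);print(n,r[1],np.linalg.norm(L),(s-np.arctan2(L[1],L[0]))%np.pi,B.mean(0))
E
```

```text
bl (20.647518157958984, 12.162237167358398) 0.024112096394313835 1.8393882404421475 [0.5357 0.3791]
br (19.0, 10.0) 0.025269600154527474 2.189552499456547 [0.5714 0.2902]
fr (38.425025939941406, 10.853821754455566) 0.046293806140667235 1.8886724379060245 [0.4762 0.2497]
```

```bash
python3 -c "
from cell import ctrl
print(ctrl.sign_off())"
```

```text
the job is handed in; nothing more can be done
None
```

I tightened all four wing nuts in two diagonal passes and handed the job in at about 31 s of the 72 s; each nut reached its hard stop (twisting moment 0.8 to 1.05 N m), the vial and the spare board looked undisturbed, and I did not check the flux bottle or measure the plate's height or level.

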